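# Empty the tipping tray of used sample tubes

## Robot

A 6-joint arm with a two-finger parallel gripper is mounted at the origin on the work surface. World frame = base frame: x ahead of the robot, y to its left, z up, the work surface at z = 0. Lengths are in mm, angles in rad, forces in N, time in s.
With the tool pointing down it reaches from about 275 to 975 mm from the base axis. Payload 8.4 kg.
Tool frame: the origin (TCP) lies at the very end of the fingers, on their centre line; the grasp point (between the pads) lies 19 mm behind it; z points along the fingers, x is the direction in which the jaws open and shut, and the axes are right-handed (so a half turn about z gives the same grasp; the last joint's range is limited). The gripper opens to 92 mm and grips with 3 to 60 N. Pads are 20 mm wide; open, the fingers measure 128 mm over their backs; the gripper's body (75 mm by 189 mm) begins 69 mm behind the grasp point.
Start: joints at [-1.138, 0.353, 1.633, -0, 1.155, -0.002], TCP at [263.267, -566.849, 214.583] pointing down, gripper open.
Joint ranges: [-2.63, 2.63], [-0.92, 2.1], [0.06, 2.66], [-1.3, 4.44], [0, 2.69], [-3.02, 3.02]. Speed limits (rad/s): [2.22, 2.22, 2.79, 3.14, 3.14, 3.14].

## Interface

Orientations are given as a rotation vector (axis times angle).
In Python, from workcell import bot, get_image gives the robot as it stands. The module is installed in compiled form; this text tells all that it offers.
- The arm moves only by the tool step_arm, never from a script. Its argument "deltas" is a list of rows, each a list of 2 entries, a list of its own where there are three numbers: the shift along the tool's x, y, z in m, then the turn about the tool's z in degrees. A call has 1 to 5 rows; each row is the pose to reach, as a shift and turn from the pose measured when the call began, along the tool's axes at that moment; what a row does not reach only later rows make up. A row lasts 1/10 s, in which the tool goes at most 50 mm and 8.59 degrees, less where a joint would pass 70% of its speed; a pose out of reach is approached as far as the arm can. A call with a gripper value outside its range is refused whole. "fingers" is the finger opening in m, from 0 to 0.0919, set as the call begins (left out, the last holds). The fingers move at their own pace and stop on an object; "newtons" is the grip in N (left out, the last holds). Time passes only in rows, so rows that repeat a pose let the fingers close. It gives the time, the measured TCP pose, the force and the opening at its end, in the units of the state.
- bot.observe(): the state, without advancing time (a new reading comes with each control period).
- get_image(name): name is "scene" or "side" or "wrist"; returns a dict with "img" (480x640x3 uint8, red, green, blue), "range_z" (480x640 float32, mm along the optical axis (not along the pixel's ray), 0 where there is no reading), "fx", "fy", "cx", "cy" (pixels), "world_to_cam" (4x4, takes a point from world to camera coordinates). Camera axes: x right, y down, z forward; pixel columns grow to the right and rows downward; lengths in mm; the calibration is good to about 2 mm. The wrist camera is an equidistant fisheye: a pixel r from the principal point sees the ray r / f radians off the axis. A picture is of the moment at which its call begins.
- bot.sign_off(): hands the job in, once; it reports no verdict.
The state is a dict: "clock": time; "joints": joint angles; "joint_vel": joint speeds; "joint_torque": joint torques, N m; "eef_pos": TCP position; "ee_rot": TCP orientation; "wrist_force": force on the tool from outside, world axes, zero at the start; "torque": the same for the moment, N m; "grip_width": finger opening in mm.
Only numpy, scipy, OpenCV 4.12 (cv2) and the standard library are available. Lean on these libraries where they do the work, as an engineer would, in place of code of your own. Each camera call takes 0.05 s, during which the arm holds its last target.

## Task

Push the grey waste box up to the tipping stand so that its face sits flush and centred against the stand's front, under the tray's spout. Then raise the tray by its handle to 45 degrees (never beyond 55), hold it there for two seconds while the three used tubes roll out into the box, and lower it gently back to level without letting it drop. Don't touch the tubes with the gripper, and leave everything else on the bench where it is.

Things in the scene. Friction and masses are not known exactly. Their poses are not given: they have to be found in the camera images.
- stand: White steel tipping stand fixed to the bench, 170 x 170 x 105 mm high. Origin: centre of its footprint on the bench, z up. Its upright front face is the plane y = -80 mm (z 2 to 76 mm), looking along its own -y. On its +x side (x = 88 mm) a thin rod scale, an arc of radius 115 mm about the hinge with its top at z 205 mm, has dark marks every 15 degrees, the long one at 45.
- stand_face (a point): Centre of the stand's front face, at (0, -80, 30) mm in the stand's frame; axes as the stand's.
- tray (a joint): Tilt of the hinged steel tray, rad: 0 level (rests on its stop), grows as the handle end is raised; 0.785 is 45 degrees; end stop 1.35. 0.45 kg; falls back when let go (slight hinge friction). Its floor slopes 20 degrees down to the handle end when level, so the tubes roll to the open spout once tilted past about 0.4; at 45 degrees they are out within a second.
- tray_hinge (a point): Middle of the tray's hinge line, at (0, -75, 90) mm in the stand's frame. The hinge runs along the stand's x; the spout lip overhangs the front face by 15 mm at height 90 mm (73 mm when the tray is at 45 degrees).
- tray_handle (a point): Middle of the tray's handle: black round bar, 12 mm thick, parallel to the hinge, 80 mm free between its arms, its middle 44 mm out from the tray's back wall (top 7 mm above the bar's middle). With the tray level it lies 150 mm beyond the hinge (stand's +y) and 20 mm above it: 110 mm above the bench. Pinched from above, fingers closing along the stand's y, the bar can turn between them.
- waste_box: Loose open grey plastic box, 150 (x) x 120 (y) x 60 mm high, 5 mm walls and floor, 0.5 kg more or less. Origin: centre of its underside, z up. Its flat +y face is to meet the stand's front face; its -y wall carries the grip tab.
- box_face (a point): Centre of the box's docking face, at (0, 60, 30) mm in the box's frame.
- box_tab (a point): On the box's upright grip tab, at (0, -54, 85) mm in the box's frame: 80 mm wide along x, 12 mm thick along y, its top edge at 100 mm above the bench, its sides free from 62 mm up. Pinch from above, fingers closing along the box's y.
- tube0: Used capped sample tube, clear with a long white label and a grey cap, 100 mm long, 16 mm across, 20 g, lying in the tray along the hinge direction. Origin: its centre, x along it.
- tube1: Used capped sample tube, clear with a long white label and a grey cap, 100 mm long, 16 mm across, 20 g, lying in the tray along the hinge direction. Origin: its centre, x along it.
- tube2: Used capped sample tube, clear with a long white label and a grey cap, 100 mm long, 16 mm across, 20 g, lying in the tray along the hinge direction. Origin: its centre, x along it.
- tube_rack: Bystander: white tube rack 70 x 200 mm, tubes to 96 mm high. Origin: centre of its underside.
- reagent_bottle: Bystander: white plastic bottle, 64 mm across, 150 mm high. Origin: centre of its underside.
- jar: Bystander: amber glass jar with a black lid, 72 mm across, 80 mm high. Origin: centre of its underside.
- tip_box: Bystander: clear box with a grey lid, 122 x 87 x 66 mm. Origin: centre of its underside.
Mind the look-alikes: they are no part of the job. What is shaped like the waste_box but red, turquoise or yellow is not meant.

How it is judged:
By the outcome, as a careful person would: the job done as asked, in the order asked, and still so for the second after the job is handed in, with the robot touching nothing.
It also fails if it takes over 62 s, if anything falls off the work surface, if the arm or the gripper's body presses on something with over 40 N, if the wrist force passes 120 N, or if a joint passes its speed limit or range.

## Working session

There is one attempt and no reset: what is moved stays moved. The work goes in short steps, Python scripts to look and compute and a tool call to move; the robot and the scene stay as the last step left them, time stands still between calls to the robot, and variables do not carry over. Pictures are saved under pics/ and viewed, and the job is handed in when it is done.

Besides the shell and the picture viewer there is one more tool, called after "Emit:" by a JSON object that holds its "method" and its "body". step_arm: Moves the arm, as the interface text tells. Its arguments: {"type":"object","properties":{"deltas":{"type":"array","items":{"type":"array"}},"fingers":{"type":"number"},"newtons":{"type":"number"}},"required":["deltas"]}

```bash
mkdir -p pics
cat > h.py <<'E'
import numpy as np, cv2
from workcell import bot, get_image
def snap(name, tag):
    d=get_image(name); cv2.imwrite(f'pics/{tag}.png', d['img'][:,:,::-1]); np.savez(f'{tag}.npz', **d); return d
def pts(d):
    z=d['range_z'].astype(float); v,u=np.mgrid[0:480,0:640]
    X=(u-d['cx'])/d['fx']*z; Y=(v-d['cy'])/d['fy']*z
    P=np.stack([X,Y,z],-1).reshape(-1,3); T=np.linalg.inv(d['world_to_cam'])
    W=(P@T[:3,:3].T+T[:3,3]).reshape(480,640,3); W[z<=0]=np.nan
    return W
E
python3 - <<'E'
from h import *
print(bot.observe())
for n in('scene','side'):
    d=snap(n,n+'0'); print(n,np.linalg.inv(d['world_to_cam'])[:3].round(2).tolist())
E
```

```text
{'clock': 0.0, 'joints': array([-1.13842170e+00,  3.53635220e-01,  1.63413296e+00, -3.24664331e-05,
        1.15516423e+00, -2.38774251e-03]), 'joint_vel': array([ 0.00110845,  0.00144618,  0.00140982, -0.00202635, -0.00033773,
        0.00238621]), 'joint_torque': array([-2.30253630e-03, -5.93847442e+01, -3.34216833e+01,  6.96068583e-02,
        2.35606934e-02, -1.22447436e-04]), 'eef_pos': array([ 263.0409288 , -566.41742619,  213.87225822]), 'ee_rot': array([-2.64768844e+00,  1.68966244e+00,  1.79608629e-03]), 'wrist_force': array([-0.00465717, -0.24819598, -0.45635822]), 'torque': array([-0.05111475, -0.02353821, -0.00607744]), 'grip_width': 91.86545935808492}
scene [[0.8, 0.52, -0.29, 899.59], [0.6, -0.69, 0.41, -562.52], [0.01, -0.5, -0.86, 1193.2]]
side [[-0.89, -0.27, 0.37, 40.68], [-0.46, 0.51, -0.73, 923.47], [0.01, -0.81, -0.58, 868.14]]
```

View pics/scene0.png

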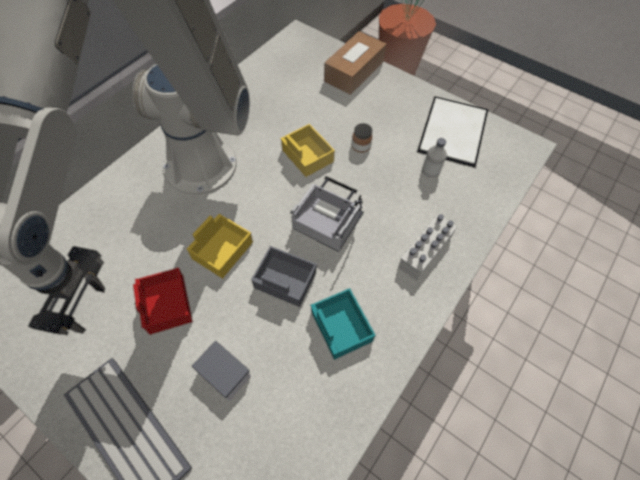

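View pics/side0.png

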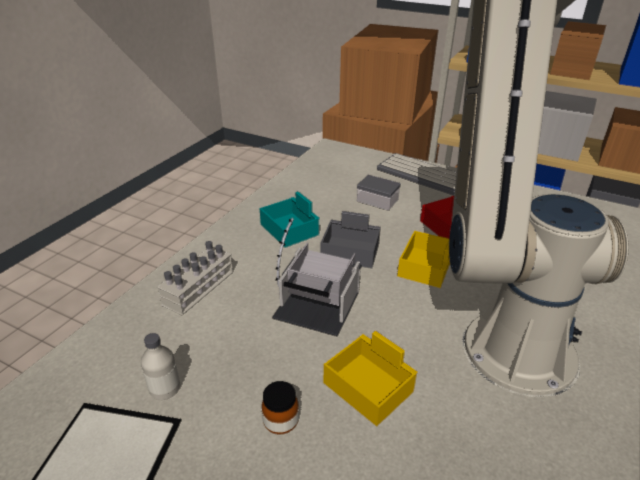

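The scene view has the grey box at about (285,275) and the stand at about (327,212), with its handle at (343,187). The side view has the box at (350,240) and the stand at (318,285). Next I'll measure them from depth.

Run:
```python
from h import *
for n in('scene0','side0'):
    d=dict(np.load(n+'.npz')); W=pts(d); img=d['img']
    print(n,d['fx'])
    for nm,(u0,v0,u1,v1) in dict(scene0=dict(box=(245,240,325,310),stand=(285,170,370,260)),side0=dict(box=(315,205,390,270),stand=(265,215,370,335)))[n].items():
        c=img[v0:v1,u0:u1]; cv2.imwrite(f'pics/{n}_{nm}.png',cv2.resize(c[:,:,::-1],None,fx=7 if nm=='box' else 5,fy=7 if nm=='box' else 5,interpolation=cv2.INTER_CUBIC))
    # top-down map of combined
import itertools
M=np.zeros((600,800,3),np.uint8); H=np.zeros((600,800))
Ws=[];Cs=[]
for n in('scene0','side0'):
    d=dict(np.load(n+'.npz')); W=pts(d).reshape(-1,3); Ws.append(W);Cs.append(d['img'].reshape(-1,3))
W=np.vstack(Ws);C=np.vstack(Cs)
ok=(W[:,2]>8)&(W[:,2]<230)&(W[:,0]>250)&(W[:,0]<900)&(abs(W[:,1])<450); W=W[ok];C=C[ok]
o=np.argsort(W[:,2]);W=W[o];C=C[o]
# image: right = -y , up = x ; 1px=1mm
u=(400-W[:,1]*0.9).astype(int); v=(600-(W[:,0]-250)*0.9).astype(int)
ok=(u>=0)&(u<800)&(v>=0)&(v<600)
for a,b,c in zip(u[ok],v[ok],C[ok]): M[b,a]=c[::-1]
cv2.imwrite('pics/top0.png',cv2.dilate(M,np.ones((3,3))))
```

```text
scene0 442.07086852473606
side0 503.871963884185
```

View pics/top0.png

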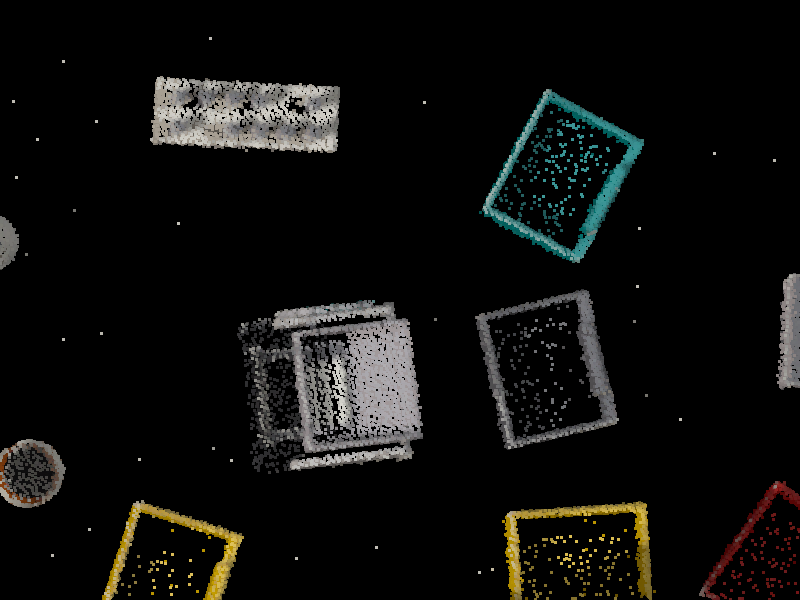

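View pics/scene0_stand.png

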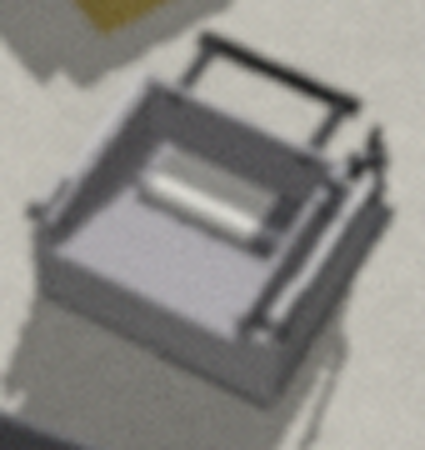

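View pics/scene0_box.png

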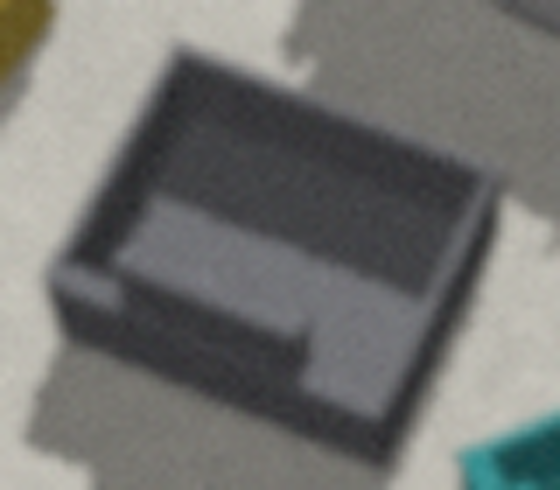

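View pics/side0_stand.png

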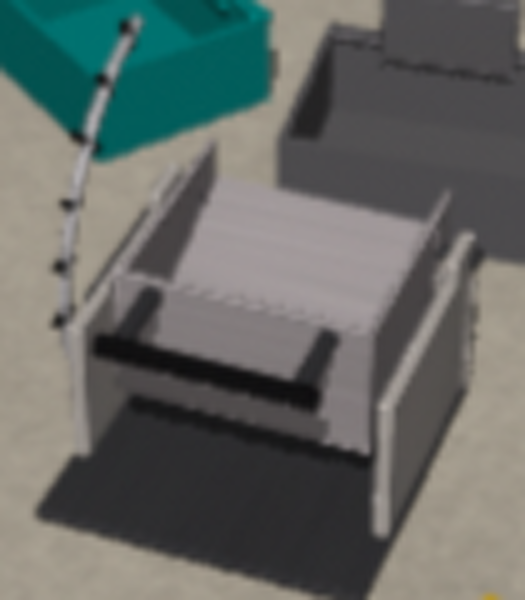

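The top-down map (right is -y, up is +x) shows the box tab facing away from the stand. The stand's yaw is roughly +6° and the box's roughly +13°. Next is a precise fit.

```bash
cat > fit.py <<'E'
from h import *
from scipy.optimize import least_squares
def R(a): return np.array([[np.cos(a),-np.sin(a)],[np.sin(a),np.cos(a)]])
def near(W,c,r): return W[np.hypot(W[:,0]-c[0],W[:,1]-c[1])<r]
def trimrect(P,w,h,p0):
    # signed distance to rectangle outline, robust, outer boundary points via outer walls only
    def f(p):
        L=(P-p[:2])@R(p[2]); q=np.abs(L)-[w/2,h/2]
        sd=np.where((q>0).all(1),np.hypot(*np.maximum(q,0).T),q.max(1)); return sd
    return f
def boxfit(W,p0):
    Q=near(W,p0[:2],115)
    # all points on outer/inner wall; rim points: z 56..63 -> distance to 5mm-thick ring (0 inside ring)
    P=Q[(Q[:,2]>56)&(Q[:,2]<64)][:,:2]
    f0=trimrect(P,150,120,p0)
    def f(p): 
        s=f0(p); return np.maximum(s,0)+np.minimum(s+5,0)*0.3+ 0.05*(s+2.5)
    r=least_squares(f,p0,loss='soft_l1',f_scale=1.5,x_scale=[1,1,.01]); return r.x,len(P),np.median(abs(r.fun))
E
python3 - <<'E'
from fit import *
for n in('scene0','side0'):
    d=dict(np.load(n+'.npz')); W=pts(d).reshape(-1,3); W=W[~np.isnan(W[:,0])]
    T=near(W,(500,0),300); print(n,'table z',np.median(T[abs(T[:,2])<10][:,2]))
    # initial from map
    bx=(250+(600-367)/.9, (400-547)/.9)
    p,k,m=boxfit(W,[*bx,np.deg2rad(13)]); print('box',p[:2].round(1),np.rad2deg(p[2]).round(2),k,m)
    Q=near(W,p[:2],110); L=(Q[:,:2]-p[:2])@R(p[2]); t=(Q[:,2]>68)&(Q[:,2]<110)
    print(' tab local',np.percentile(L[t],[2,50,98],axis=0).round(1).tolist(), np.percentile(Q[t][:,2],[50,98]))
    sx=(250+(600-388)/.9,(400-335)/.9)
    Q=near(W,sx,140); h,e=np.histogram(Q[:,2],bins=range(0,220,5)); print(list(zip(e,h)))
E
```

```text
scene0 table z 0.686604490344962
box [ 506.6 -164.8] 13.17 367 0.09197905536862622
 tab local [[-38.1, -60.3], [2.3, -57.4], [39.9, -47.6]] [ 96.58841565 102.96644823]
[(np.int64(0), np.int64(1121)), (np.int64(5), np.int64(153)), (np.int64(10), np.int64(57)), (np.int64(15), np.int64(60)), (np.int64(20), np.int64(46)), (np.int64(25), np.int64(55)), (np.int64(30), np.int64(51)), (np.int64(35), np.int64(63)), (np.int64(40), np.int64(42)), (np.int64(45), np.int64(60)), (np.int64(50), np.int64(69)), (np.int64(55), np.int64(61)), (np.int64(60), np.int64(171)), (np.int64(65), np.int64(315)), (np.int64(70), np.int64(299)), (np.int64(75), np.int64(273)), (np.int64(80), np.int64(200)), (np.int64(85), np.int64(246)), (np.int64(90), np.int64(246)), (np.int64(95), np.int64(98)), (np.int64(100), np.int64(99)), (np.int64(105), np.int64(112)), (np.int64(110), np.int64(203)), (np.int64(115), np.int64(185)), (np.int64(120), np.int64(16)), (np.int64(125), np.int64(0)), (np.int64(130), np.int64(1)), (np.int64(135), np.int64(0)), (np.int64(140), np.int64(2)), (np.int64(145), np.int64(6)), (np.int64(150),
[... 1163 characters left out ...]
int64(100), np.int64(182)), (np.int64(105), np.int64(187)), (np.int64(110), np.int64(392)), (np.int64(115), np.int64(179)), (np.int64(120), np.int64(10)), (np.int64(125), np.int64(6)), (np.int64(130), np.int64(5)), (np.int64(135), np.int64(5)), (np.int64(140), np.int64(8)), (np.int64(145), np.int64(7)), (np.int64(150), np.int64(10)), (np.int64(155), np.int64(5)), (np.int64(160), np.int64(8)), (np.int64(165), np.int64(11)), (np.int64(170), np.int64(6)), (np.int64(175), np.int64(6)), (np.int64(180), np.int64(18)), (np.int64(185), np.int64(8)), (np.int64(190), np.int64(16)), (np.int64(195), np.int64(12)), (np.int64(200), np.int64(13)), (np.int64(205), np.int64(6)), (np.int64(210), np.int64(0))]
```

Run:
```python
from fit import *
c=np.array([250+(600-388)/.9,(400-335)/.9]); print('c0',c)
for n in('scene0','side0'):
    d=dict(np.load(n+'.npz')); W=pts(d).reshape(-1,3); C=d['img'].reshape(-1,3).astype(int); k=(~np.isnan(W[:,0]))&(np.hypot(W[:,0]-c[0],W[:,1]-c[1])<150); W=W[k];C=C[k]
    # handle: dark points z 100-120
    dk=(C.max(1)<60)&(W[:,2]>98)&(W[:,2]<122); H=W[dk]; 
    L=(H[:,:2]-c)@R(np.deg2rad(6)); 
    s=L[:,1]>60; print(n,'handle pts',s.sum(), L[s].mean(0), np.percentile(L[s],[2,98],axis=0).round(1).tolist(), H[s][:,2].mean())
    if s.sum()>10:
        hx=H[s]; v,_,_,_=cv2.fitLine(hx[:,:2].astype(np.float32),cv2.DIST_HUBER,0,.01,.01).ravel(),0,0,0; print(' handle dir yaw',np.rad2deg(np.arctan2(v[1],v[0])), hx.mean(0).round(1))
    L=(W[:,:2]-c)@R(np.deg2rad(6))
    # front face
    s=(W[:,2]>8)&(W[:,2]<72)&(abs(L[:,1]+70)<25)&(abs(L[:,0])<75)
    F=W[s]; 
    if s.sum()>40:
        h,e=np.histogram(L[s,1],bins=range(-95,-44,2)); print(' front',dict(zip(e.tolist(),h.tolist())))
    # high points
    for z0,z1 in((96,100),(100,104),(104,108),(108,112),(112,118)):
        s=(W[:,2]>z0)&(W[:,2]<z1); h,e=np.histogram(L[s,0],bins=range(-100,101,8)); print(z0,h.tolist(), np.percentile(L[s,1],[2,98]).round())
```

```text
c0 [485.55555556  72.22222222]
scene0 handle pts 42 [ 4.73961533 77.97671491] [[-42.8, 75.1], [47.7, 80.9]] 114.54558410393608
 handle dir yaw 6.5120306 [482.1 150.3 114.5]
 front {-95: 0, -93: 0, -91: 0, -89: 0, -87: 0, -85: 0, -83: 0, -81: 0, -79: 0, -77: 20, -75: 139, -73: 155, -71: 39, -69: 4, -67: 0, -65: 0, -63: 0, -61: 0, -59: 0, -57: 0, -55: 0, -53: 0, -51: 1, -49: 0, -47: 0}
96 [0, 0, 3, 4, 18, 2, 3, 2, 0, 4, 1, 2, 2, 2, 0, 2, 4, 3, 2, 1, 11, 2, 3, 2, 0] [-84.  36.]
100 [0, 0, 8, 3, 18, 4, 1, 2, 2, 1, 2, 1, 2, 1, 4, 2, 1, 1, 2, 0, 11, 1, 7, 2, 0] [-85.  40.]
104 [0, 0, 5, 7, 19, 5, 0, 1, 6, 2, 3, 3, 3, 1, 1, 3, 4, 2, 2, 4, 10, 0, 14, 2, 0] [-85.  79.]
108 [0, 0, 1, 0, 14, 2, 4, 9, 3, 5, 2, 4, 4, 2, 3, 4, 4, 8, 6, 2, 12, 0, 2, 2, 0] [-84.  82.]
112 [0, 0, 0, 0, 51, 9, 26, 22, 8, 9, 8, 11, 11, 12, 12, 15, 10, 20, 26, 6, 48, 0, 0, 0, 0] [-78.  85.]
side0 handle pts 268 [-2.83890817 82.60792486] [[-54.9, 62.4], [49.7, 89.9]] 112.70508624858638
 handle dir yaw 6.8699827 [474.1 154.1 112.7]
96 [0, 0, 7, 0, 13, 3, 4, 0, 3, 4, 4, 3, 1, 4, 5, 4, 3, 2, 0, 2, 22, 0, 6, 3, 0] [-72.  49.]
100 [0, 0, 16, 2, 26, 4, 2, 1, 5, 4, 7, 3, 6, 5, 5, 5, 4, 4, 0, 4, 25, 2, 14, 5, 0] [-75.  50.]
104 [0, 0, 9, 0, 20, 6, 3, 4, 3, 7, 2, 9, 4, 4, 4, 4, 5, 5, 1, 4, 18, 1, 8, 3, 0] [-69.  87.]
108 [0, 0, 0, 0, 23, 9, 12, 10, 7, 8, 9, 10, 9, 11, 10, 9, 12, 19, 11, 4, 28, 0, 0, 5, 0] [-68.  89.]
112 [0, 0, 0, 0, 64, 15, 50, 24, 18, 21, 16, 19, 19, 13, 16, 19, 17, 38, 27, 8, 55, 0, 1, 3, 0] [-76.  89.]
```

Run:
```python
from fit import *
c=np.array([485.56,72.22]); a=np.deg2rad(6.5); c=c+R(a)@[0,6]
for n in('scene0','side0'):
    d=dict(np.load(n+'.npz')); W=pts(d).reshape(-1,3); k=(~np.isnan(W[:,0]))&(np.hypot(W[:,0]-c[0],W[:,1]-c[1])<150); W=W[k]
    L=(W[:,:2]-c)@R(a)
    if n=='scene0':
        s=(W[:,2]>8)&(W[:,2]<72)&(abs(L[:,1]+80)<8)&(abs(L[:,0])<75)
        v=cv2.fitLine(L[s].astype(np.float32),cv2.DIST_HUBER,0,.01,.01).ravel(); print('front dyaw',np.rad2deg(np.arctan(v[1]/v[0])),'y at 0',v[3]-v[2]*v[1]/v[0])
        for z0,z1 in ((8,25),(25,45),(45,72)):
            q=s&(W[:,2]>z0)&(W[:,2]<z1); print(z0,np.median(L[q,1]),q.sum())
    hi=(W[:,2]>108)&(W[:,2]<120)&(L[:,1]>-60)&(L[:,1]<40)
    for sg in(-1,1):
        q=hi&(sg*L[:,0]>50); v=cv2.fitLine(L[q].astype(np.float32),cv2.DIST_HUBER,0,.01,.01).ravel(); print(n,'tray wall',sg,'dyaw',np.rad2deg(np.arctan(-v[0]/v[1])),'x at y=0',v[2]-v[3]*v[0]/v[1])
    hi=(W[:,2]>97)&(W[:,2]<108)&(abs(L[:,1])<90)
    for sg in(-1,1):
        q=hi&(sg*L[:,0]>74)&(sg*L[:,0]<95); print(' plate',sg,np.median(L[q,0]),q.sum(),np.percentile(L[q,1],[3,97]))
```

```text
front dyaw 0.58829474 y at 0 -78.81507
8 -78.69274087825141 118
25 -78.8134499987681 141
45 -78.64309954959364 96
scene0 tray wall -1 dyaw -1.441263 x at y=0 -61.90323
scene0 tray wall 1 dyaw 4.3580813 x at y=0 62.602547
 plate -1 -77.7994302150066 25 [-78.71064052 -51.02775164]
 plate 1 80.8223110491792 29 [-77.33240934  36.89321311]
side0 tray wall -1 dyaw -2.298274 x at y=0 -63.5673
side0 tray wall 1 dyaw 0.5280394 x at y=0 62.170002
 plate -1 -79.85094419584662 32 [-76.86351199 -47.40588635]
 plate 1 79.68866665614067 38 [-72.70464338  43.49556845]
```

```bash
cat > go.py <<'E'
import sys
from fit import *
from scipy.spatial.transform import Rotation as Ro
def go(x,y,z,yaw):
    o=bot.observe(); M=Ro.from_rotvec(o['ee_rot']).as_matrix(); p=o['eef_pos']
    cy=np.rad2deg(np.arctan2(M[1,0],M[0,0])); dl=M.T@(np.array([x,y,z])-p)/1000
    t=-((yaw-cy+90)%180-90)
    print('t',round(float(o['clock']),2),'pos',p.round(1),'yaw',cy.round(2),'tilt',M[:,2].round(3),'F',o['wrist_force'].round(1),'w',round(o['grip_width'],1),'q',o['joints'].round(2)); print('delta',dl.round(4).tolist(),'turn',round(float(t),2))
if __name__=='__main__': go(*map(float,sys.argv[1:5]))
E
python3 go.py 518 -216 170 -77
```

```text
t 0.1 pos [ 263.1 -566.5  213.9] yaw -65.09 tilt [-0.001  0.001 -1.   ] F [ 1.1 -0.2  0.5] w 91.9 q [-1.14  0.35  1.63 -0.    1.16 -0.  ]
delta [-0.2104, -0.3788, 0.0442] turn 11.91
```

Emit:
{"method": "step_arm", "body": {"deltas": [[[-0.024,-0.044,0.005],2],[[-0.048,-0.087,0.01],4],[[-0.072,-0.13,0.015],6],[[-0.096,-0.173,0.02],8],[[-0.118,-0.213,0.025],10]], "fingers": 0.06}}

```text
clock: 0.6
eef_pos: [407.3, -367.7, 188.7]
ee_rot: [-2.489, 1.916, 0.002]
wrist_force: [0.9, 0.7, 0.6]
grip_width: 60.4
```

```bash
python3 go.py 518 -216 170 -77
```

```text
t 0.6 pos [ 407.3 -367.7  188.7] yaw -75.17 tilt [-0.001  0.001 -1.   ] F [0.9 0.7 0.6] w 60.4 q [-0.74  0.26  1.82  0.    1.06  0.57]
delta [-0.1183, -0.1459, 0.0189] turn 1.83
```

Emit:
{"method": "step_arm", "body": {"deltas": [[[-0.03,-0.036,0.005],1],[[-0.06,-0.073,0.01],1.8],[[-0.09,-0.11,0.015],1.8],[[-0.118,-0.146,0.019],1.8],[[-0.118,-0.146,0.019],1.8]]}}

```text
clock: 1.1
eef_pos: [520.4, -212.2, 169.1]
ee_rot: [-2.462, 1.949, 0.004]
wrist_force: [-0.2, -0.4, -0.0]
grip_width: 60.0
```

```bash
python3 go.py 518 -216 66 -77
python3 - <<'E'
from h import *
snap('wrist','w1');d=snap('scene','s1')
E
```

```text
t 1.1 pos [ 520.4 -212.2  169.1] yaw -76.74 tilt [-0.001  0.003 -1.   ] F [-0.2 -0.4 -0. ] w 60.0 q [-0.39  0.31  1.81  0.    1.03  0.95]
delta [0.0034, 0.0032, 0.1031] turn 0.26
```

View pics/w1.png

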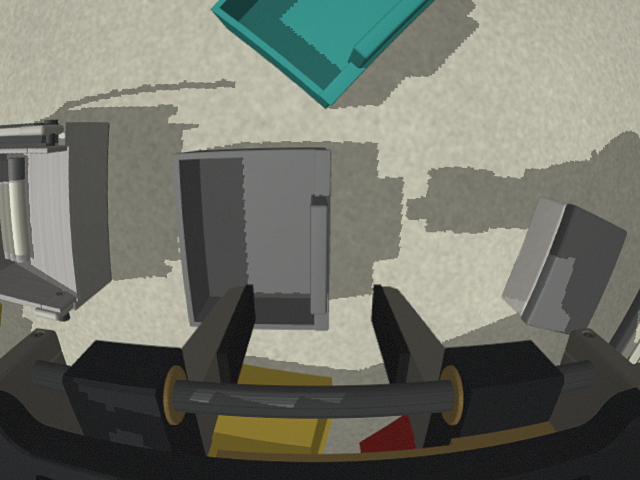

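The wrist view shows the grey box with its tab at about (318,195)–(320,315) and the fingertips at (250,290) and (377,290). Next I'll compute the tab's position from the wrist depth.

```bash
cat >> h.py <<'E'
def wpts(d):
    z=d['range_z'].astype(float); v,u=np.mgrid[0:480,0:640]
    a=(u-d['cx'])/d['fx']; b=(v-d['cy'])/d['fy']; th=np.hypot(a,b); s=np.where(th>1e-9,np.tan(th)/np.maximum(th,1e-9),1)
    P=np.stack([a*s*z,b*s*z,z],-1).reshape(-1,3); P[th.ravel()>1.4]=np.nan; T=np.linalg.inv(d['world_to_cam'])
    W=(P@T[:3,:3].T+T[:3,3]).reshape(480,640,3); W[z<=0]=np.nan
    return W
E
python3 - <<'E'
from fit import *
d=dict(np.load('w1.npz')); W=wpts(d)
S=W.reshape(-1,3); S=S[~np.isnan(S[:,0])]
T=near(S,(500,-130),150); print('table',np.median(T[abs(T[:,2])<15][:,2]))
p,k,m=boxfit(S,[506,-163,np.deg2rad(13)]); print('box',p[:2].round(1),np.rad2deg(p[2]),k,m)
Q=near(S,p[:2],100);L=(Q[:,:2]-p[:2])@R(p[2]);t=(Q[:,2]>94)&(Q[:,2]<105)&(L[:,1]<-35)
print(np.percentile(L[t],[2,50,98],axis=0).round(1),np.median(Q[t][:,2]),t.sum())
print(np.percentile(Q[t],[50],axis=0))
# front face of stand
c=np.array([484.9,79.4]);a=np.deg2rad(6.8)
L=(S[:,:2]-c)@R(a); s=(S[:,2]>12)&(S[:,2]<70)&(abs(L[:,1]+80)<10)&(abs(L[:,0])<80)
v=cv2.fitLine(L[s].astype(np.float32),cv2.DIST_HUBER,0,.01,.01).ravel(); print('front',np.rad2deg(np.arctan(v[1]/v[0])),'y0',v[3]-v[2]*v[1]/v[0],s.sum(),np.percentile(L[s,0],[1,99]))
E
```

```text
table 0.7747758786633483
box [ 505.2 -164.3] 13.34039794435944 3904 0.0849046021254683
[[-37.8 -58.3]
 [  3.8 -52.4]
 [ 39.3 -46.8]] 100.01325980072531 1939
[[ 521.08479976 -214.72260212  100.0132598 ]]
front 0.04811557 y0 -79.64487 4892 [-78.09739597  78.84992787]
```

Emit:
{"method": "step_arm", "body": {"deltas": [[[0.004,0.003,0.035],0],[[0.004,0.003,0.07],0],[[0.004,0.003,0.1],0],[[0.004,0.003,0.102],0]]}}

```text
clock: 1.6
eef_pos: [512.6, -220.0, 64.2]
ee_rot: [2.458, -1.953, -0.013]
wrist_force: [-0.1, -0.1, -0.1]
grip_width: 60.0
```

```bash
python3 go.py 518 -216.5 66 -76.7
```

```text
t 1.6 pos [ 512.6 -220.    64.2] yaw -76.93 tilt [-0.008  0.004 -1.   ] F [-0.1 -0.1 -0.1] w 60.0 q [-0.41  0.44  1.89  0.    0.82  0.93]
delta [-0.0022, -0.0061, -0.0018] turn -0.23
```

Emit:
{"method": "step_arm", "body": {"deltas": [[[-0.002,-0.006,-0.002],0],[[-0.002,-0.006,-0.002],0]]}}

```text
clock: 1.8
eef_pos: [519.0, -217.5, 67.6]
ee_rot: [2.458, -1.954, -0.011]
wrist_force: [0.5, 0.5, 0.7]
grip_width: 60.1
```

```bash
python3 go.py 518 -216.5 66 -76.7
```

```text
t 1.8 pos [ 519.  -217.5   67.6] yaw -76.97 tilt [-0.006  0.003 -1.   ] F [0.5 0.5 0.7] w 60.1 q [-0.4   0.44  1.88  0.    0.83  0.94]
delta [-0.0012, 0.0007, 0.0016] turn -0.27
```

Positioned over the tab, so I'll close at a moderate grip.

Emit:
{"method": "step_arm", "body": {"deltas": [[[0,0,0],0],[[0,0,0],0],[[0,0,0],0],[[0,0,0],0],[[0,0,0],0]], "fingers": 0.0, "newtons": 25}}

```text
clock: 2.3
eef_pos: [519.0, -217.5, 67.8]
ee_rot: [2.458, -1.954, -0.01]
wrist_force: [-0.3, -0.6, 0.3]
grip_width: 22.0
```

Run:
```python
from fit import *
from go import go
d=snap('scene','s2')
for n in('s2',):
    W=pts(d).reshape(-1,3);W=W[~np.isnan(W[:,0])]
    p,k,m=boxfit(W,[506,-163,.23]);print('box',p[:2],np.rad2deg(p[2]),k)
go(518,-216.5,66,-76.7)
```

```text
box [ 506.94006374 -164.97320266] 13.792407311618959 224
t 2.35 pos [ 519.  -217.5   67.7] yaw -76.97 tilt [-0.006  0.003 -1.   ] F [-0.1 -0.9 -0.6] w 17.9 q [-0.4   0.44  1.88  0.    0.83  0.94]
delta [-0.0011, 0.0007, 0.0017] turn -0.27
```

Emit:
{"method": "step_arm", "body": {"deltas": [[[0,0,0],0],[[0,0,0],0],[[0,0,0],0]]}}

```text
clock: 2.65
eef_pos: [518.9, -217.3, 67.7]
ee_rot: [2.458, -1.954, -0.011]
wrist_force: [0.8, 1.6, 0.6]
grip_width: 11.5
```

```bash
python3 go.py 518 -216.5 66 -76.7
```

```text
t 2.65 pos [ 518.9 -217.3   67.7] yaw -76.97 tilt [-0.006  0.003 -1.   ] F [0.8 1.6 0.6] w 11.5 q [-0.4   0.44  1.88  0.    0.83  0.94]
delta [-0.001, 0.0006, 0.0017] turn -0.27
```

```bash
python3 go.py 510 -124.7 67.7 -83.15
```

```text
t 2.65 pos [ 518.9 -217.3   67.7] yaw -76.97 tilt [-0.006  0.003 -1.   ] F [0.8 1.6 0.6] w 11.5 q [-0.4   0.44  1.88  0.    0.83  0.94]
delta [-0.0922, -0.0123, 0.0003] turn 6.18
```

Emit:
{"method": "step_arm", "body": {"deltas": [[[-0.01,-0.001,0],0.7],[[-0.025,-0.003,0],1.7],[[-0.04,-0.005,0],2.7],[[-0.055,-0.007,0],3.7],[[-0.07,-0.009,0],4.7]]}}

```text
clock: 3.15
eef_pos: [511.4, -146.1, 67.6]
ee_rot: [2.374, -2.054, -0.011]
wrist_force: [-0.0, -1.2, -4.6]
grip_width: 12.2
```

```bash
python3 go.py 510 -124.7 67.7 -83.15
```

```text
t 3.15 pos [ 511.4 -146.1   67.6] yaw -81.74 tilt [-0.007  0.003 -1.   ] F [-0.  -1.2 -4.6] w 12.2 q [-0.28  0.41  1.94  0.    0.8   1.14]
delta [-0.0214, -0.0017, -0.0] turn 1.41
```

Emit:
{"method": "step_arm", "body": {"deltas": [[[-0.008,-0.001,0],0.7],[[-0.016,-0.002,0],1.4],[[-0.021,-0.002,0],1.4],[[-0.021,-0.002,0],1.4],[[-0.021,-0.002,0],1.4]]}}

```text
clock: 3.65
eef_pos: [510.3, -124.9, 67.7]
ee_rot: [2.349, -2.083, -0.012]
wrist_force: [0.3, 1.6, -1.1]
grip_width: 11.9
```

Run:
```python
from fit import *
from go import go
go(510,-124.7,67.7,-83.15)
c=np.array([484.9,79.4]);a=np.deg2rad(6.85)
for n,f in(('scene',pts),('side',pts),('wrist',wpts)):
    d=snap(n,n+'3');S=f(d).reshape(-1,3);S=S[~np.isnan(S[:,0])]
    p,k,m=boxfit(S,[504,-72,a]);print(n,'box',p[:2].round(1),np.rad2deg(p[2]).round(2),k,'in stand',((p[:2]-c)@R(a)).round(1))
    L=(S[:,:2]-c)@R(a); s=(S[:,2]>62)&(S[:,2]<74)&(abs(L[:,1]+80)<6)&(abs(L[:,0])<80)
    if s.sum()>20:
        v=cv2.fitLine(L[s].astype(np.float32),cv2.DIST_HUBER,0,.01,.01).ravel();print(' front',np.rad2deg(np.arctan(v[1]/v[0])),'y0',v[3]-v[2]*v[1]/v[0],s.sum(),np.percentile(L[s,0],[1,99]))
go(510,-124.7,67.7,-83.15)
```

```text
t 3.65 pos [ 510.3 -124.9   67.7] yaw -83.14 tilt [-0.007  0.004 -1.   ] F [ 0.3  1.6 -1.1] w 11.9 q [-0.24  0.4   1.96  0.    0.79  1.2 ]
delta [-0.0002, 0.0002, -0.0] turn 0.01
scene box [504.2 -71.3] 7.58 210 in stand [   1.2 -152. ]
side box [502.4 -69.3] 6.79 210 in stand [  -0.3 -149.7]
wrist box [504.4 -63.3] 1.95 8397 in stand [   2.3 -144. ]
 front 0.03784134 y0 -79.86256 794 [-53.37306613  79.68742186]
t 3.8 pos [ 510.3 -125.2   67.6] yaw -83.16 tilt [-0.007  0.004 -1.   ] F [-0.6  1.4 -3.2] w 11.7 q [-0.24  0.4   1.96  0.    0.79  1.21]
delta [-0.0005, 0.0002, -0.0001] turn -0.01
```

View pics/wrist3.png

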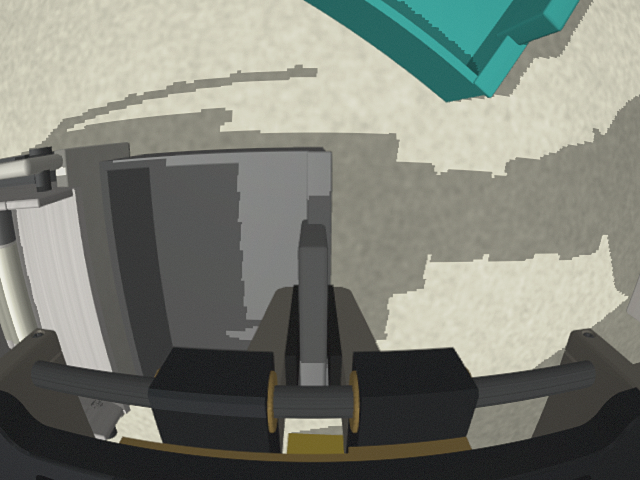

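The wrist view shows the tab held and a gap of about 12 mm to the stand's front, with the box's far edge at row 150–160. I'll check the lateral centring from the +x side, which is visible here.

Run:
```python
from fit import *
c=np.array([484.9,79.4]);a=np.deg2rad(6.85)
S=wpts(dict(np.load('wrist3.npz'))).reshape(-1,3);S=S[~np.isnan(S[:,0])]
L=(S[:,:2]-c)@R(a)
# +x rim outer edge: for bins of y, max x at rim height
for y in range(-200,-90,10):
    s=(S[:,2]>57)&(S[:,2]<63)&(abs(L[:,1]-y)<5)&(abs(L[:,0])<100)
    if s.sum()>10: print(y,np.percentile(L[s,0],[50,97,99.5]).round(1),s.sum())
for x in range(-30,75,10):
    s=(S[:,2]>56)&(S[:,2]<63)&(abs(L[:,0]-x)<5)&(L[:,1]>-110)&(L[:,1]<-83)
    if s.sum()>10: print('face y at x',x,np.percentile(L[s,1],[50,98]).round(1),s.sum())
s1=wpts(dict(np.load('w1.npz'))).reshape(-1,3);s1=s1[~np.isnan(s1[:,0])];L1=(s1[:,:2]-c)@R(a)
s=(s1[:,2]>12)&(s1[:,2]<72)&(abs(L1[:,1]+80)<4);print('front x',np.percentile(L1[s,0],[.2,1,99,99.8]))
t=(S[:,2]>97)&(S[:,2]<103)&(abs(L[:,1]+204)<10);print('tab x max',np.percentile(L[t,0],[98,99.5]),np.percentile(L[t,1],[2,98]))
```

```text
-200 [62.9 74.2 74.7] 579
-190 [72.  74.2 74.3] 206
-180 [72.1 74.4 74.5] 216
-170 [72.  74.3 74.6] 194
-160 [72.  74.2 74.6] 193
-150 [71.8 74.2 74.3] 204
-140 [71.7 74.2 74.3] 192
-130 [71.7 74.2 74.3] 183
-120 [71.7 74.2 74.3] 173
-110 [71.7 74.1 74.3] 166
-100 [21.4 73.2 74.2] 1200
face y at x -30 [-95.  -91.2] 156
face y at x -20 [-95.2 -91. ] 158
face y at x -10 [-95.3 -91.3] 172
face y at x 0 [-95.2 -91.3] 186
face y at x 10 [-95.2 -91. ] 188
face y at x 20 [-95.4 -91.2] 201
face y at x 30 [-95.  -91.2] 203
face y at x 40 [-95.1 -91. ] 203
face y at x 50 [-95.  -91.2] 221
face y at x 60 [-95.2 -90.8] 217
face y at x 70 [-97.8 -91.4] 383
front x [-85.131518   -83.72692282  82.41821724  83.35062136]
tab x max [38.79187826 39.25571484] [-211.36471812 -198.98239043]
```

Aligned: yaw matches, the centre is within about 0.5 mm, and the gap is about 11 mm. I'll push straight in, slowly.

Emit:
{"method": "step_arm", "body": {"deltas": [[[-0.003,0,0],0],[[-0.006,0,0],0],[[-0.008,0,0],0],[[-0.01,0,0],0],[[-0.01,0,0],0]]}}

```text
clock: 4.3
eef_pos: [509.0, -115.0, 67.6]
ee_rot: [2.349, -2.084, -0.012]
wrist_force: [0.3, 0.7, -3.8]
grip_width: 11.8
```

Emit:
{"method": "step_arm", "body": {"deltas": [[[-0.001,0,0],0],[[-0.002,0,0],0],[[-0.002,0,0],0]]}}

```text
clock: 4.6
eef_pos: [509.0, -113.7, 67.8]
ee_rot: [2.349, -2.082, -0.01]
wrist_force: [-0.2, -5.3, -3.6]
grip_width: 12.0
```

```bash
python3 go.py 508.5 -113.1 67.7 -83.15
```

```text
t 4.6 pos [ 509.  -113.7   67.8] yaw -83.11 tilt [-0.007  0.002 -1.   ] F [-0.2 -5.3 -3.6] w 12.0 q [-0.22  0.39  1.97  0.    0.79  1.23]
delta [-0.0007, 0.0004, 0.0001] turn 0.04
```

Emit:
{"method": "step_arm", "body": {"deltas": [[[-0.001,0,0],0],[[-0.0015,0,0],0],[[-0.0015,0,0],0]]}}

```text
clock: 4.9
eef_pos: [509.0, -113.6, 67.9]
ee_rot: [2.349, -2.08, -0.007]
wrist_force: [-0.4, -9.9, -3.5]
grip_width: 11.6
```

```bash
python3 go.py 508.5 -113.1 67.7 -83.15
```

```text
t 4.9 pos [ 509.  -113.6   67.9] yaw -83.06 tilt [-0.006 -0.    -1.   ] F [-0.4 -9.9 -3.5] w 11.6 q [-0.22  0.39  1.97 -0.    0.79  1.23]
delta [-0.0006, 0.0004, 0.0002] turn 0.09
```

Emit:
{"method": "step_arm", "body": {"deltas": [[[0,0,0],0],[[0,0,0],0],[[0,0,0],0],[[0,0,0],0]], "fingers": 0.05}}

```text
clock: 5.3
eef_pos: [509.0, -113.4, 68.0]
ee_rot: [2.349, -2.08, -0.007]
wrist_force: [-0.1, -0.2, 0.1]
grip_width: 41.7
```

```bash
python3 go.py 508.5 -113.1 67.7 -83.15
```

```text
t 5.3 pos [ 509.  -113.4   68. ] yaw -83.05 tilt [-0.006  0.    -1.   ] F [-0.1 -0.2  0.1] w 41.7 q [-0.22  0.39  1.97 -0.    0.79  1.23]
delta [-0.0004, 0.0005, 0.0003] turn 0.1
```

Emit:
{"method": "step_arm", "body": {"deltas": [[[0,0,-0.03],0],[[0,0,-0.07],0],[[0,0,-0.115],0],[[0,0,-0.155],0],[[0,0,-0.16],0]]}}

```text
clock: 5.8
eef_pos: [512.7, -113.9, 233.2]
ee_rot: [-2.352, 2.082, -0.004]
wrist_force: [0.2, -0.2, -0.4]
grip_width: 50.2
```

Run:
```python
from fit import *
from go import go
c=np.array([484.9,79.4]);a=np.deg2rad(6.85)
for n,f in(('scene',pts),('side',pts),('wrist',wpts)):
    d=snap(n,n+'4');S=f(d).reshape(-1,3);S=S[~np.isnan(S[:,0])]
    L=(S[:,:2]-c)@R(a)
    if n!='wrist':
        p,k,m=boxfit(S[L[:,1]<-81],[502,-60,a]);print(n,'box',p[:2].round(1),np.rad2deg(p[2]).round(2),k,'in stand',((p[:2]-c)@R(a)).round(1))
    else:
        P=S[(S[:,2]>57)&(S[:,2]<63)];Q=(P[:,:2]-c)@R(a)
        for y in range(-190,-90,20):
            s=abs(Q[:,1]-y)<8; q=Q[s&(abs(Q[:,0])<90),0]; print(y,np.percentile(q,[.5,99.5]).round(1))
        for x in range(-60,61,30):
            q=Q[(abs(Q[:,0]-x)<8)&(Q[:,1]<-150)&(Q[:,1]>-215),1]; print('back',x,np.percentile(q,[.5,99.5]).round(1) if len(q) else None)
    t=(S[:,2]>97)&(S[:,2]<103)&(abs(L[:,1]+194)<12);print(n,'tab',np.percentile(L[t],[1,99],axis=0).round(1).tolist())
go(476,154,250,-83.15)
```

```text
scene box [502.8 -62.2] 7.48 241 in stand [   0.9 -142.8]
scene tab [[-1069.9, -203.4], [39.7, -186.3]]
side box [501.1 -57.9] 7.43 208 in stand [  -0.2 -138.3]
side tab [[-39.1, -200.6], [38.4, -185.5]]
-190 [-75.3  73.9]
-170 [-75.5  74.1]
-150 [-75.9  73.6]
-130 [69.2 74.1]
-110 [-75.5  74.2]
back -60 [-201.7 -190.7]
back -30 [-202.3 -200.3]
back 0 [-203.1 -200.1]
back 30 [-202.8 -191.1]
back 60 [-202.6 -190.8]
wrist tab [[-38.5, -199.4], [38.7, -187.7]]
t 5.95 pos [ 509.7 -113.3  227.6] yaw -83.05 tilt [-0.006  0.    -1.   ] F [-0.7 -0.2  0.4] w 49.9 q [-0.22  0.18  1.83 -0.    1.13  1.23]
delta [-0.2694, 0.0012, -0.0221] turn 0.1
```

View pics/wrist4.png

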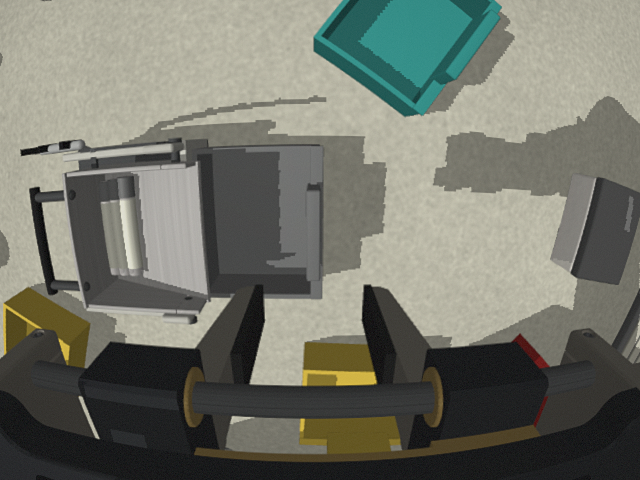

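The wrist view shows the box flush under the spout and centred (x edges -75.5/+74). The handle is at about (40,190)–(55,290) and the tubes are against the tray's back. Next I'll move over the handle.

Emit:
{"method": "step_arm", "body": {"deltas": [[[-0.04,0,-0.01],0],[[-0.085,0,-0.02],0],[[-0.13,0,-0.02],0],[[-0.175,0,-0.02],0],[[-0.21,0,-0.02],0]], "fingers": 0.038}}

```text
clock: 6.45
eef_pos: [482.7, 97.1, 245.7]
ee_rot: [2.348, -2.078, -0.011]
wrist_force: [0.8, -0.3, -0.5]
grip_width: 38.1
```

Run:
```python
from fit import *
from go import go
c=np.array([484.9,79.4]);a=np.deg2rad(6.85)
d=snap('wrist','w5');S=wpts(d).reshape(-1,3);C=d['img'].reshape(-1,3).astype(int)
L=(S[:,:2]-c)@R(a); s=(S[:,2]>100)&(S[:,2]<122)&(C.max(1)<90)&(L[:,1]>60)&(L[:,1]<90)&(abs(L[:,0])<60)
print(s.sum(),np.percentile(L[s],[1,50,99],axis=0).round(1).tolist(),np.percentile(S[s,2],[5,50,95]),S[s].mean(0))
go(476,154,200,-83.15)
```

```text
1830 [[-51.8, 60.7], [3.7, 73.3], [52.7, 80.2]] [111.34600882 115.12778046 116.80261058] [478.44361142 152.17592724 114.7954707 ]
t 6.5 pos [482.2 100.7 245.7] yaw -82.99 tilt [-0.01   0.002 -1.   ] F [-0.6  2.  -0.2] w 37.8 q [0.2  0.12 1.87 0.   1.16 1.65]
delta [-0.0535, -0.0008, 0.0459] turn 0.16
```

View pics/w5.png

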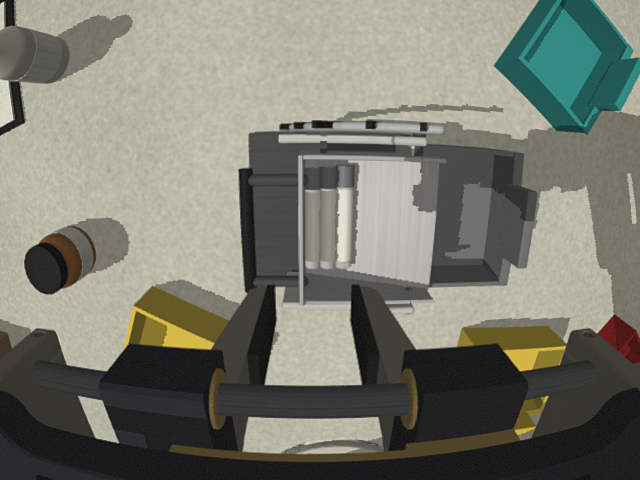

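The bar is measured at stand y≈74–75 with its top at z≈116.5, as expected. The three tubes lie at (310–347, 165–268). I'll align above the bar and then descend.

Emit:
{"method": "step_arm", "body": {"deltas": [[[-0.03,0,0.02],0.1],[[-0.054,-0.001,0.05],0.2],[[-0.054,-0.001,0.085],0.2],[[-0.054,-0.001,0.1],0.2],[[-0.054,-0.001,0.1],0.2]]}}

```text
clock: 7.0
eef_pos: [472.4, 153.9, 141.8]
ee_rot: [2.341, -2.077, -0.02]
wrist_force: [0.3, -0.1, 0.5]
grip_width: 38.1
```

```bash
python3 go.py 476 153.9 93 -83.15;python3 -c "
from h import *
snap('wrist','w6')"
```

```text
t 7.0 pos [472.4 153.9 141.8] yaw -83.15 tilt [-0.018 -0.    -1.   ] F [ 0.3 -0.1  0.5] w 38.1 q [0.31 0.25 1.96 0.01 0.95 1.76]
delta [0.0005, -0.0044, 0.0488] turn 0.0
```

View pics/w6.png

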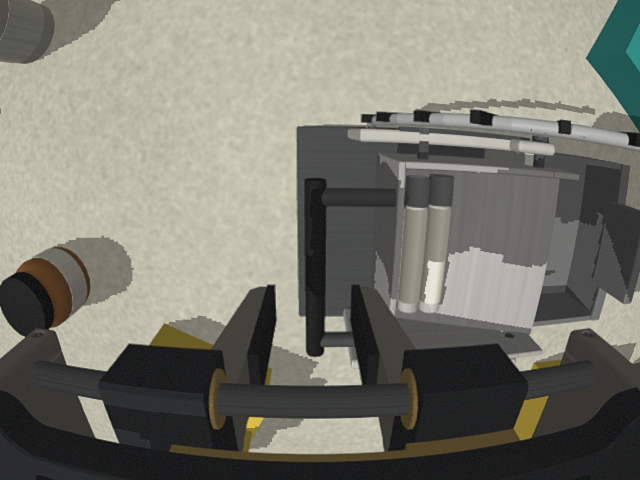

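The bar is at column ~316, midway between the fingertips at (275,290) and (352,290). Descending.

Emit:
{"method": "step_arm", "body": {"deltas": [[[0,-0.004,0.015],0],[[0,-0.004,0.03],0],[[0,-0.004,0.042],0],[[0,-0.004,0.048],0],[[0,-0.004,0.048],0]]}}

```text
clock: 7.55
eef_pos: [476.7, 154.4, 95.2]
ee_rot: [2.342, -2.079, -0.019]
wrist_force: [-0.2, 0.1, -0.8]
grip_width: 37.9
```

```bash
python3 go.py 476 153.9 93 -83.15
```

```text
t 7.55 pos [476.7 154.4  95.2] yaw -83.19 tilt [-0.016  0.    -1.   ] F [-0.2  0.1 -0.8] w 37.9 q [0.31 0.33 1.99 0.01 0.84 1.75]
delta [0.0004, 0.0008, 0.0022] turn -0.04
```

Emit:
{"method": "step_arm", "body": {"deltas": [[[0,0,0.002],0],[[0,0,0.002],0],[[0,0,0.002],0],[[0,0,0.002],0],[[0,0,0.002],0]], "fingers": 0.0, "newtons": 25}}

```text
clock: 8.05
eef_pos: [477.1, 153.5, 93.5]
ee_rot: [2.342, -2.077, -0.016]
wrist_force: [0.7, -6.2, 0.9]
grip_width: 11.2
```

```bash
python3 go.py 476 153.9 93 -83.15
```

```text
t 8.05 pos [477.1 153.5  93.5] yaw -83.13 tilt [-0.015 -0.001 -1.   ] F [ 0.7 -6.2  0.9] w 11.2 q [0.31 0.33 1.99 0.   0.84 1.75]
delta [-0.0006, 0.001, 0.0006] turn 0.02
```

```bash
cat > arc.py <<'E'
import sys
from fit import *
from scipy.spatial.transform import Rotation as Ro
# reference: level grasp tool pos
P0=np.array([476.4,153.6,93.5]); a=np.deg2rad(6.85); ey=np.array([-np.sin(a),np.cos(a),0]); ez=np.array([0,0,1.])
def tgt(th): 
    t=np.deg2rad(th); return P0+ey*(150*(np.cos(t)-1)-20*np.sin(t))+ez*(150*np.sin(t)+20*(np.cos(t)-1))
def main(t0,t1):
    o=bot.observe(); M=Ro.from_rotvec(o['ee_rot']).as_matrix(); p=o['eef_pos']; q=p-P0
    ly=q@ey+150; lz=q[2]+20; th=np.rad2deg(np.arctan2(lz,ly)-np.arctan2(20,150))
    print('t',round(float(o['clock']),2),'theta now %.2f r-err %.1f'%(th,np.hypot(ly,lz)-np.hypot(150,20)),'F',o['wrist_force'].round(1),'w',round(o['grip_width'],1),'yaw',np.rad2deg(np.arctan2(M[1,0],M[0,0])).round(2))
    for th in np.linspace(t0,t1,6)[1:]: print(th.round(1),(M.T@(tgt(th)-p)/1000).round(4).tolist())
if __name__=='__main__': main(float(sys.argv[1]),float(sys.argv[2]))
E
python3 arc.py 0 8
```

```text
t 8.05 theta now 0.03 r-err -0.2 F [ 0.7 -6.2  0.9] w 11.2 yaw -83.13
1.6 [0.0004, 0.0007, -0.0041]
3.2 [0.0011, 0.0008, -0.0083]
4.8 [0.002, 0.0008, -0.0124]
6.4 [0.0029, 0.0009, -0.0165]
8.0 [0.004, 0.001, -0.0206]
```

Emit:
{"method": "step_arm", "body": {"deltas": [[[0.0004,0,-0.004],0],[[0.001,0,-0.008],0],[[0.002,0,-0.0125],0],[[0.003,0,-0.0165],0],[[0.004,0,-0.0205],0]]}}

```text
clock: 8.55
eef_pos: [477.5, 149.3, 114.3]
ee_rot: [2.342, -2.077, -0.017]
wrist_force: [0.2, -2.5, -5.7]
grip_width: 11.1
```

```bash
python3 arc.py 8 16; python3 -c "
from h import *
snap('wrist','w7')"
```

```text
t 8.55 theta now 8.05 r-err -0.1 F [ 0.2 -2.5 -5.7] w 11.1 yaw -83.14
9.6 [0.001, 0.0007, -0.004]
11.2 [0.0023, 0.0007, -0.008]
12.8 [0.0038, 0.0008, -0.012]
14.4 [0.0053, 0.0008, -0.0159]
16.0 [0.0069, 0.0009, -0.0198]
```

View pics/w7.png

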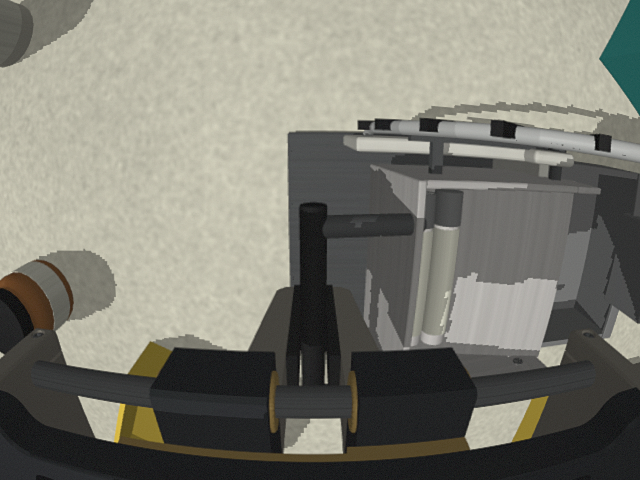

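The bar is held at about (313,340) and the tray is rising; Fz of -5.7 N is the tray's weight.

Emit:
{"method": "step_arm", "body": {"deltas": [[[0.001,0.0005,-0.004],0],[[0.0023,0.0005,-0.008],0],[[0.0038,0.0005,-0.012],0],[[0.0053,0.001,-0.016],0],[[0.007,0.001,-0.02],0]]}}

```text
clock: 9.1
eef_pos: [478.3, 142.3, 135.3]
ee_rot: [2.343, -2.078, -0.016]
wrist_force: [3.7, -1.8, -5.1]
grip_width: 11.3
```

```bash
python3 arc.py 16 24
```

```text
t 9.1 theta now 16.45 r-err 0.4 F [ 3.7 -1.8 -5.1] w 11.3 yaw -83.14
17.6 [0.0016, 0.0006, -0.0026]
19.2 [0.0034, 0.0006, -0.0064]
20.8 [0.0054, 0.0007, -0.0101]
22.4 [0.0074, 0.0007, -0.0138]
24.0 [0.0096, 0.0008, -0.0175]
```

Emit:
{"method": "step_arm", "body": {"deltas": [[[0.0015,0.0005,-0.003],0],[[0.0034,0.0005,-0.0065],0],[[0.0054,0.0005,-0.01],0],[[0.0074,0.0005,-0.014],0],[[0.0095,0.0005,-0.0175],0]]}}

```text
clock: 9.6
eef_pos: [479.4, 133.3, 153.4]
ee_rot: [2.343, -2.079, -0.017]
wrist_force: [2.2, 5.1, -2.3]
grip_width: 10.7
```

```bash
python3 arc.py 24 32
```

```text
t 9.6 theta now 24.08 r-err 0.8 F [ 2.2  5.1 -2.3] w 10.7 yaw -83.16
25.6 [0.0028, 0.0006, -0.003]
27.2 [0.0052, 0.0006, -0.0065]
28.8 [0.0076, 0.0007, -0.0099]
30.4 [0.0102, 0.0007, -0.0133]
32.0 [0.0128, 0.0008, -0.0166]
```

Emit:
{"method": "step_arm", "body": {"deltas": [[[0.0028,0.0005,-0.003],0],[[0.005,0.0005,-0.0065],0],[[0.0075,0.0005,-0.01],0],[[0.01,0.0005,-0.0135],0],[[0.0128,0.0005,-0.0165],0]]}}

```text
clock: 10.1
eef_pos: [480.8, 121.8, 170.8]
ee_rot: [2.344, -2.081, -0.019]
wrist_force: [0.1, 10.3, 3.2]
grip_width: 11.0
```

```bash
python3 arc.py 32 40
```

```text
t 10.1 theta now 31.95 r-err 1.5 F [ 0.1 10.3  3.2] w 11.0 yaw -83.19
33.6 [0.004, 0.0006, -0.0024]
35.2 [0.0068, 0.0007, -0.0055]
36.8 [0.0097, 0.0007, -0.0086]
38.4 [0.0127, 0.0007, -0.0116]
40.0 [0.0157, 0.0008, -0.0145]
```

```bash
sed -i 's/^P0=.*/P0=np.array([476.5,153.1,96.3])/' arc.py; python3 arc.py 31 38
python3 - <<'E'
from h import *
d=snap('side','side7'); im=d['img'][190:350,230:400]; cv2.imwrite('pics/side7c.png',cv2.resize(im[:,:,::-1],None,fx=4,fy=3.7,interpolation=cv2.INTER_CUBIC))
E
```

```text
Traceback (most recent call last):
  File "arc.py", line 13, in <module>
    if __name__=='__main__': main(float(sys.argv[1]),float(sys.argv[2]))
                             ~~~~^^^^^^^^^^^^^^^^^^^^^^^^^^^^^^^^^^^^^^^
  File "arc.py", line 10, in main
    ly=q@ey+150; lz=q[2]+20; th=np.rad2deg(np.arctan2(lz,ly)-np.arctan2(20,150))
         ^^
NameError: name 'ey' is not defined
```

View pics/side7c.png

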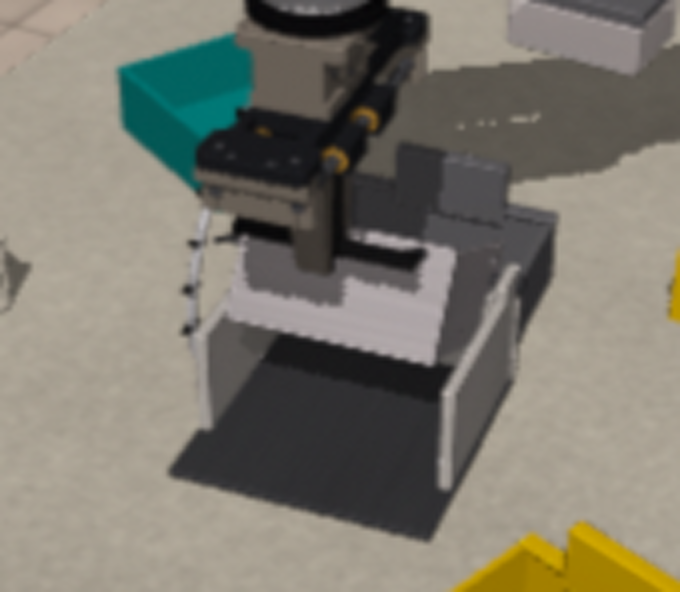

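The side view shows the tray tilted with its pale back wall at about (340,310) in the crop, so I can measure the tilt from that wall's plane.

```bash
sed -i 's/^P0=.*/P0=np.array([476.5,153.1,96.3]); a=np.deg2rad(6.85); ey=np.array([-np.sin(a),np.cos(a),0]); ez=np.array([0,0,1.])/' arc.py; python3 arc.py 31 38
cat > tilt.py <<'E'
from fit import *
def tilt(tag,view='side'):
    d=dict(np.load(tag+'.npz')) ; W=pts(d); img=d['img'].astype(int)
    c=np.array([484.9,79.4]);a=np.deg2rad(6.85)
    S=W.reshape(-1,3); C=img.reshape(-1,3).mean(1); L=(S[:,:2]-c)@R(a); P=np.c_[L,S[:,2]]
    s=(C>95)&(abs(P[:,0])<56)&(P[:,1]>-40)&(P[:,1]<65)&(P[:,2]>50)&(P[:,2]<200)
    Q=P[s][:,1:]
    # RANSAC line in (y,z)
    rng=np.random.default_rng(0);best=None
    for _ in range(400):
        i,j=rng.choice(len(Q),2,False);v=Q[j]-Q[i]
        if np.hypot(*v)<15: continue
        n=np.array([-v[1],v[0]])/np.hypot(*v);r=abs((Q-Q[i])@n)<1.5
        if best is None or r.sum()>best.sum(): best=r
    v=cv2.fitLine(Q[best].astype(np.float32),cv2.DIST_HUBER,0,.01,.01).ravel()
    al=np.rad2deg(np.arctan2(v[1],v[0]))%180  # wall vertical=90 at level; leans to 90+theta
    print(tag,'tilt',al-90,'n',best.sum(),len(Q), Q[best].min(0).round(),Q[best].max(0).round())
E
python3 -c "
from tilt import *
tilt('side0');tilt('side7')"
```

```text
t 10.15 theta now 31.19 r-err 0.2 F [0.5 7.6 3.7] w 10.7 yaw -83.19
32.4 [0.0021, 0.0006, -0.0024]
33.8 [0.0045, 0.0006, -0.0052]
35.2 [0.007, 0.0007, -0.0079]
36.6 [0.0095, 0.0007, -0.0106]
38.0 [0.0121, 0.0007, -0.0132]
side0 tilt -1.7128525 n 320 639 [28. 52.] [ 32. 120.]
side7 tilt 30.548843 n 381 775 [ -0. 103.] [ 40. 168.]
```

Emit:
{"method": "step_arm", "body": {"deltas": [[[0.002,0.0005,-0.0024],0],[[0.0045,0.0005,-0.0052],0],[[0.007,0.0005,-0.008],0],[[0.0095,0.0005,-0.0106],0],[[0.012,0.0005,-0.013],0]]}}

```text
clock: 10.65
eef_pos: [482.2, 109.9, 184.8]
ee_rot: [2.345, -2.082, -0.019]
wrist_force: [2.6, 5.2, 1.6]
grip_width: 11.0
```

```bash
python3 arc.py 38 43
```

```text
t 10.65 theta now 37.95 r-err 0.7 F [2.6 5.2 1.6] w 11.0 yaw -83.21
39.0 [0.0025, 0.0005, -0.0014]
40.0 [0.0044, 0.0005, -0.0032]
41.0 [0.0063, 0.0006, -0.005]
42.0 [0.0083, 0.0006, -0.0068]
43.0 [0.0103, 0.0006, -0.0085]
```

Emit:
{"method": "step_arm", "body": {"deltas": [[[0.002,0.0005,-0.0016],0],[[0.004,0.0005,-0.0034],0],[[0.006,0.0005,-0.0052],0],[[0.008,0.0005,-0.007],0],[[0.01,0.0005,-0.0088],0]]}}

```text
clock: 11.15
eef_pos: [483.4, 100.2, 194.2]
ee_rot: [2.346, -2.084, -0.02]
wrist_force: [4.0, 5.0, 0.8]
grip_width: 11.1
```

```bash
python3 arc.py 43 45
python3 - <<'E'
from tilt import *
d=snap('side','side8'); tilt('side8'); im=d['img'][190:350,230:400]; cv2.imwrite('pics/side8c.png',cv2.resize(im[:,:,::-1],None,fx=4,fy=3.7,interpolation=cv2.INTER_CUBIC))
snap('scene','scene8');snap('wrist','w8')
E
```

```text
t 11.15 theta now 43.04 r-err 1.1 F [4.  5.  0.8] w 11.1 yaw -83.23
43.4 [0.0015, 0.0005, 0.0003]
43.8 [0.0023, 0.0005, -0.0004]
44.2 [0.0031, 0.0005, -0.0011]
44.6 [0.0039, 0.0005, -0.0017]
45.0 [0.0048, 0.0005, -0.0024]
side8 tilt 43.928467 n 486 979 [-17. 126.] [ 35. 181.]
```

View pics/w8.png

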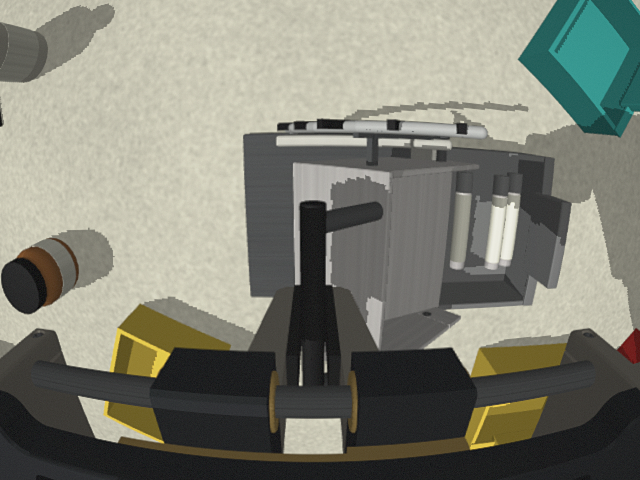

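View pics/side8c.png

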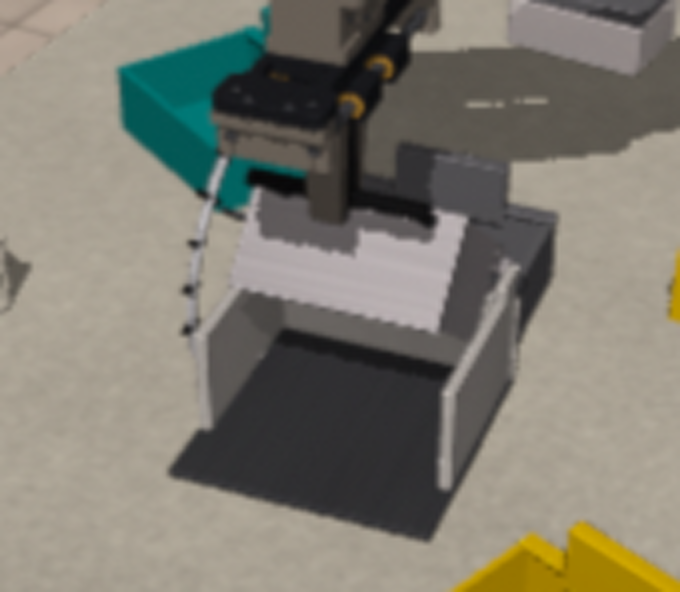

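The wrist view shows all three tubes already in the box at (462,220), (497,220) and (511,215). Tilt is about 43° from kinematics and 44° from vision. I'll add about 1.5° and hold.

Emit:
{"method": "step_arm", "body": {"deltas": [[[0.001,0,-0.001],0],[[0.002,0,-0.0017],0],[[0.003,0,-0.0025],0],[[0.003,0,-0.0025],0],[[0.003,0,-0.0025],0]]}}

```text
clock: 11.8
eef_pos: [483.8, 97.3, 196.8]
ee_rot: [2.346, -2.084, -0.019]
wrist_force: [3.2, 3.6, -0.5]
grip_width: 11.2
```

```bash
python3 arc.py 45 45
python3 - <<'E'
from tilt import *
d=snap('side','side9'); tilt('side9')
d=snap('scene','scene9'); im=d['img'][150:310,250:400]; cv2.imwrite('pics/scene9c.png',cv2.resize(im[:,:,::-1],None,fx=3.7,fy=3.7,interpolation=cv2.INTER_CUBIC))
E
python3 - <<'E'
# compare bar pos from side camera to hinge
from fit import *
d=dict(np.load('side9.npz'));c=np.array([484.9,79.4]);a=np.deg2rad(6.85)
S=pts(d).reshape(-1,3);C=d['img'].reshape(-1,3).max(1);L=(S[:,:2]-c)@R(a)
s=(C<60)&(S[:,2]>195)&(S[:,2]<225)&(L[:,0]<-12)&(L[:,0]>-50)&(L[:,1]>0)&(L[:,1]<35)
m=np.r_[np.median(L[s,1]),np.median(S[s,2])];print(s.sum(),m,np.rad2deg(np.arctan2(m[1]-90,m[0]+75))-7.6)
E
```

```text
t 11.8 theta now 44.53 r-err 1.3 F [ 3.2  3.6 -0.5] w 11.2 yaw -83.24
45.0 [0.0018, 0.0005, 0.0003]
45.0 [0.0018, 0.0005, 0.0003]
45.0 [0.0018, 0.0005, 0.0003]
45.0 [0.0018, 0.0005, 0.0003]
45.0 [0.0018, 0.0005, 0.0003]
side9 tilt 45.440796 n 522 997 [-20. 129.] [ 34. 183.]
76 [ 21.83378127 211.98643154] 43.957179513550784
```

View pics/scene9c.png

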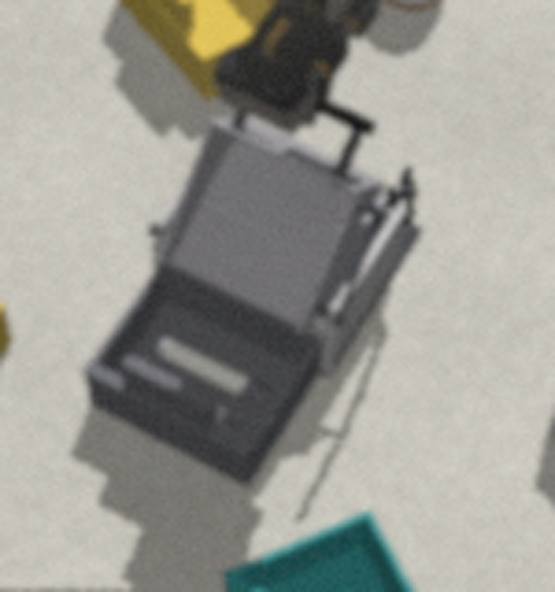

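Estimates are 44.0, 44.5 and 45.4°. I'll nudge about 0.4° further and hold for more than two seconds.

Emit:
{"method": "step_arm", "body": {"deltas": [[[0.001,0,-0.0008],0],[[0.001,0,-0.0008],0],[[0.001,0,-0.0008],0],[[0.001,0,-0.0008],0],[[0.001,0,-0.0008],0]]}}

```text
clock: 12.4
eef_pos: [483.9, 96.3, 197.5]
ee_rot: [2.346, -2.084, -0.02]
wrist_force: [3.8, 3.9, -0.6]
grip_width: 11.0
```

Emit:
{"method": "step_arm", "body": {"deltas": [[[0,0,0],0],[[0,0,0],0],[[0,0,0],0],[[0,0,0],0],[[0,0,0],0]]}}

```text
clock: 12.9
eef_pos: [483.8, 96.3, 197.5]
ee_rot: [2.346, -2.084, -0.02]
wrist_force: [2.6, 3.5, -0.4]
grip_width: 11.1
```

Emit:
{"method": "step_arm", "body": {"deltas": [[[0,0,0],0],[[0,0,0],0],[[0,0,0],0],[[0,0,0],0],[[0,0,0],0]]}}

```text
clock: 13.4
eef_pos: [483.9, 96.3, 197.5]
ee_rot: [2.346, -2.084, -0.02]
wrist_force: [3.6, 2.9, -0.2]
grip_width: 10.7
```

Emit:
{"method": "step_arm", "body": {"deltas": [[[0,0,0],0],[[0,0,0],0],[[0,0,0],0],[[0,0,0],0],[[0,0,0],0]]}}

```text
clock: 13.9
eef_pos: [483.8, 96.3, 197.5]
ee_rot: [2.346, -2.084, -0.02]
wrist_force: [2.6, 3.4, 0.1]
grip_width: 11.2
```

Emit:
{"method": "step_arm", "body": {"deltas": [[[0,0,0],0],[[0,0,0],0],[[0,0,0],0],[[0,0,0],0],[[0,0,0],0]]}}

```text
clock: 14.4
eef_pos: [483.9, 96.3, 197.6]
ee_rot: [2.346, -2.084, -0.02]
wrist_force: [2.5, 3.1, -0.4]
grip_width: 11.3
```

```bash
python3 -c "
from tilt import *
snap('side','side10');tilt('side10');snap('wrist','w10')"; python3 arc.py 43 36
```

```text
side10 tilt 46.055115 n 523 1004 [-21. 130.] [ 34. 182.]
t 14.5 theta now 44.99 r-err 1.3 F [ 3.   2.9 -1.4] w 11.0 yaw -83.24
41.6 [-0.0061, 0.0005, 0.0068]
40.2 [-0.0089, 0.0005, 0.0092]
38.8 [-0.0115, 0.0004, 0.0118]
37.4 [-0.0142, 0.0004, 0.0144]
36.0 [-0.0167, 0.0004, 0.017]
```

View pics/w10.png

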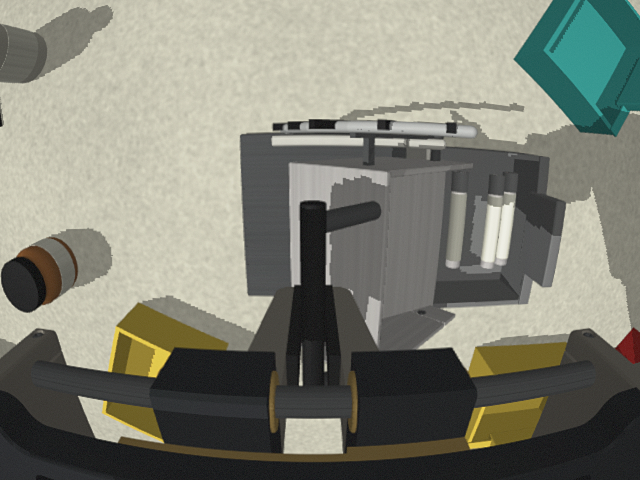

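Held at about 45° for 2.4 s with three tubes in the box. Now lowering along the arc.

```bash
sed -i 's/P0=np.array(\[476.5,153.1,96.3\])/P0=np.array([476.9,154.0,97.3])/' arc.py; python3 arc.py 45 38
```

```text
t 14.5 theta now 45.02 r-err 0.0 F [ 3.   2.9 -1.4] w 11.0 yaw -83.24
43.6 [-0.0029, 0.0, 0.0024]
42.2 [-0.0058, 0.0, 0.0047]
40.8 [-0.0085, -0.0, 0.0072]
39.4 [-0.0113, -0.0, 0.0097]
38.0 [-0.0139, -0.0001, 0.0122]
```

Emit:
{"method": "step_arm", "body": {"deltas": [[[-0.002,0,0.0017],0],[[-0.005,0,0.0041],0],[[-0.008,0,0.0067],0],[[-0.011,0,0.0094],0],[[-0.014,0,0.0122],0]]}}

```text
clock: 15.0
eef_pos: [482.2, 110.2, 185.1]
ee_rot: [2.346, -2.083, -0.018]
wrist_force: [2.2, 1.1, 0.1]
grip_width: 10.9
```

```bash
python3 arc.py 38 30
```

```text
t 15.0 theta now 37.92 r-err -0.2 F [2.2 1.1 0.1] w 10.9 yaw -83.22
36.4 [-0.0029, -0.0, 0.0028]
34.8 [-0.0058, -0.0, 0.0059]
33.2 [-0.0086, -0.0001, 0.009]
31.6 [-0.0113, -0.0001, 0.0123]
30.0 [-0.0139, -0.0001, 0.0156]
```

Emit:
{"method": "step_arm", "body": {"deltas": [[[-0.003,0,0.0028],0],[[-0.0058,0,0.0059],0],[[-0.0086,0,0.009],0],[[-0.0113,0,0.0123],0],[[-0.014,0,0.0156],0]]}}

```text
clock: 15.5
eef_pos: [480.4, 124.4, 169.4]
ee_rot: [2.346, -2.083, -0.018]
wrist_force: [4.4, -0.2, 0.2]
grip_width: 11.0
```

```bash
python3 arc.py 30 22
```

```text
t 15.5 theta now 29.86 r-err 0.1 F [ 4.4 -0.2  0.2] w 11.0 yaw -83.21
28.4 [-0.0022, -0.0001, 0.0031]
26.8 [-0.0047, -0.0001, 0.0066]
25.2 [-0.007, -0.0002, 0.0101]
23.6 [-0.0092, -0.0002, 0.0137]
22.0 [-0.0113, -0.0002, 0.0174]
```

Emit:
{"method": "step_arm", "body": {"deltas": [[[-0.0022,0,0.0031],0],[[-0.0047,0,0.0066],0],[[-0.007,0,0.0101],0],[[-0.0092,0,0.0137],0],[[-0.0113,0,0.0174],0]]}}

```text
clock: 16.0
eef_pos: [478.9, 135.9, 151.8]
ee_rot: [2.346, -2.083, -0.018]
wrist_force: [3.1, 0.8, -1.4]
grip_width: 11.0
```

```bash
python3 arc.py 22 14
```

```text
t 16.0 theta now 21.88 r-err 0.0 F [ 3.1  0.8 -1.4] w 11.0 yaw -83.21
20.4 [-0.0018, -0.0002, 0.0034]
18.8 [-0.0037, -0.0003, 0.0072]
17.2 [-0.0056, -0.0003, 0.011]
15.6 [-0.0072, -0.0003, 0.0149]
14.0 [-0.0088, -0.0004, 0.0188]
```

Emit:
{"method": "step_arm", "body": {"deltas": [[[-0.0018,0,0.0034],0],[[-0.0037,0,0.0072],0],[[-0.0056,0,0.011],0],[[-0.0072,0,0.0149],0],[[-0.0088,0,0.0188],0]]}}

```text
clock: 16.5
eef_pos: [477.7, 144.8, 132.7]
ee_rot: [2.346, -2.083, -0.018]
wrist_force: [4.5, -0.8, -0.1]
grip_width: 11.1
```

```bash
python3 arc.py 14 7;python3 -c "
from tilt import *
snap('side','side11');tilt('side11')"
```

```text
t 16.5 theta now 13.88 r-err -0.0 F [ 4.5 -0.8 -0.1] w 11.1 yaw -83.21
12.6 [-0.0012, -0.0003, 0.0032]
11.2 [-0.0024, -0.0004, 0.0067]
9.8 [-0.0035, -0.0004, 0.0102]
8.4 [-0.0046, -0.0004, 0.0137]
7.0 [-0.0055, -0.0005, 0.0173]
side11 tilt 12.191742 n 228 393 [20. 68.] [ 39. 142.]
```

Emit:
{"method": "step_arm", "body": {"deltas": [[[-0.0012,0,0.0032],0],[[-0.0024,0,0.0067],0],[[-0.0035,0,0.0102],0],[[-0.0046,0,0.0137],0],[[-0.0055,0,0.0168],0]]}}

```text
clock: 17.05
eef_pos: [477.0, 150.5, 115.2]
ee_rot: [2.346, -2.083, -0.017]
wrist_force: [5.6, -2.0, -1.4]
grip_width: 10.9
```

```bash
python3 arc.py 7 3
```

```text
t 17.05 theta now 6.89 r-err 0.0 F [ 5.6 -2.  -1.4] w 10.9 yaw -83.2
6.2 [-0.0004, -0.0004, 0.0018]
5.4 [-0.0009, -0.0004, 0.0038]
4.6 [-0.0014, -0.0004, 0.0059]
3.8 [-0.0018, -0.0004, 0.008]
3.0 [-0.0022, -0.0004, 0.01]
```

Emit:
{"method": "step_arm", "body": {"deltas": [[[-0.0004,0,0.0018],0],[[-0.0009,0,0.0038],0],[[-0.0014,0,0.0059],0],[[-0.0018,0,0.008],0],[[-0.0022,0,0.01],0]]}}

```text
clock: 17.55
eef_pos: [476.7, 152.6, 105.0]
ee_rot: [2.346, -2.083, -0.017]
wrist_force: [5.5, -2.3, -1.0]
grip_width: 10.9
```

Emit:
{"method": "step_arm", "body": {"deltas": [[[-0.0003,0,0.001],0],[[-0.0004,0,0.002],0],[[-0.0006,0,0.003],0],[[-0.0008,0,0.004],0],[[-0.0009,0,0.005],0]]}}

```text
clock: 18.05
eef_pos: [476.7, 153.4, 100.0]
ee_rot: [2.346, -2.083, -0.016]
wrist_force: [2.9, -2.4, 8.6]
grip_width: 11.0
```

```bash
python3 arc.py 2 0
```

```text
t 18.05 theta now 1.06 r-err -0.2 F [ 2.9 -2.4  8.6] w 11.0 yaw -83.19
1.6 [0.0, -0.0003, -0.0014]
1.2 [-0.0002, -0.0003, -0.0004]
0.8 [-0.0003, -0.0003, 0.0007]
0.4 [-0.0005, -0.0003, 0.0017]
0.0 [-0.0006, -0.0003, 0.0027]
```

```bash
python3 -c "
from tilt import *
snap('side','side12');tilt('side12')
c=np.array([484.9,79.4]);a=np.deg2rad(6.85)
for n in ('side0','side12'):
    d=dict(np.load(n+'.npz'));S=pts(d).reshape(-1,3);C=d['img'].reshape(-1,3).max(1);L=(S[:,:2]-c)@R(a)
    s=(C<60)&(S[:,2]>98)&(S[:,2]<125)&(L[:,0]<-15)&(L[:,0]>-38)&(L[:,1]>65)&(L[:,1]<92)
    print(n,s.sum(),np.median(L[s,1]),np.median(S[s,2]))
    s=(S[:,2]>100)&(S[:,2]<130)&(abs(L[:,0])>15)&(abs(L[:,0])<55)&(L[:,1]>25)&(L[:,1]<40)
    print('  wall top',np.percentile(S[s,2],[50,90,97]),np.median(L[s,1]),s.sum())
"; python3 arc.py 1 0
```

```text
side12 tilt -1.2191086 n 145 287 [28. 52.] [ 32. 119.]
side0 49 78.3733218961868 113.30843945122695
  wall top [111.64820318 116.80170908 118.03925252] 30.132781688188 190
side12 47 79.01473794975706 113.33610574200407
  wall top [111.1815511  116.56240587 118.12871103] 30.666155386650907 96
t 18.1 theta now 1.08 r-err -0.2 F [ 4.1 -2.5  1.7] w 11.1 yaw -83.19
0.8 [-0.0003, -0.0004, 0.0007]
0.6 [-0.0004, -0.0004, 0.0012]
0.4 [-0.0004, -0.0004, 0.0017]
0.2 [-0.0005, -0.0004, 0.0023]
0.0 [-0.0006, -0.0004, 0.0028]
```

The tray is back on its stop: bar and wall top heights equal those at the start. I'll recheck the hold angle from saved pictures and then release.

```bash
python3 -c "
from fit import *
c=np.array([484.9,79.4]);a=np.deg2rad(6.85)
for n in ('side9','side10'):
    d=dict(np.load(n+'.npz'));S=pts(d).reshape(-1,3);C=d['img'].reshape(-1,3).max(1);L=(S[:,:2]-c)@R(a)
    s=(C<60)&(S[:,2]>195)&(S[:,2]<225)&(L[:,0]<-12)&(L[:,0]>-50)&(L[:,1]>0)&(L[:,1]<35)
    m=np.r_[np.median(L[s,1])-4,np.median(S[s,2])-3.3];print(n,s.sum(),m,np.rad2deg(np.arctan2(m[1]-90,m[0]+75))-7.6)
"
```

```text
side9 76 [ 17.83378127 208.68643154] 44.3683047331226
side10 77 [ 16.34583056 209.26627508] 44.95155968579114
```

Emit:
{"method": "step_arm", "body": {"deltas": [[[0,0,0],0],[[0,0,0],0],[[0,0,0],0],[[0,0,0],0]], "fingers": 0.034}}

```text
clock: 18.5
eef_pos: [476.0, 153.4, 99.9]
ee_rot: [2.346, -2.082, -0.018]
wrist_force: [0.1, 0.1, 1.4]
grip_width: 34.0
```

```bash
python3 arc.py 1 0; python3 -c "
from h import *
snap('wrist','w13')"
```

```text
t 18.5 theta now 0.99 r-err -0.2 F [0.1 0.1 1.4] w 34.0 yaw -83.19
0.8 [-0.0002, -0.001, 0.0005]
0.6 [-0.0003, -0.001, 0.001]
0.4 [-0.0004, -0.001, 0.0015]
0.2 [-0.0004, -0.001, 0.002]
0.0 [-0.0005, -0.001, 0.0026]
```

View pics/w13.png

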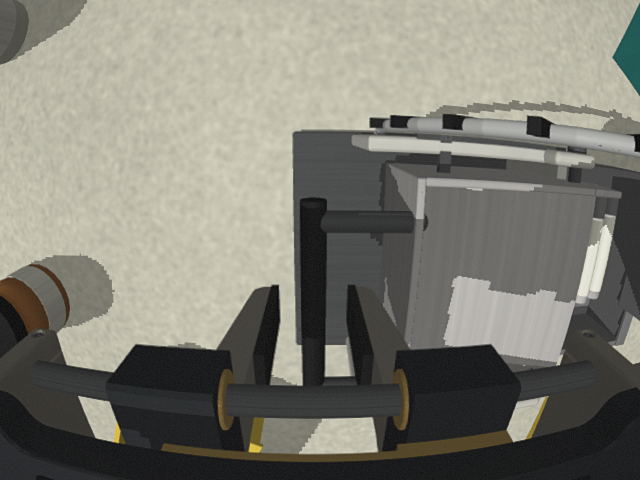

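The bar at (313,300) is free between the open fingers and the tray is empty and level. The recomputed hold angle is 44.95°. Retreating upward.

Emit:
{"method": "step_arm", "body": {"deltas": [[[0,0,-0.02],0],[[0,0,-0.05],0],[[0,0,-0.09],0],[[0,0,-0.13],0],[[0,0,-0.16],0]]}}

```text
clock: 19.05
eef_pos: [478.2, 152.9, 262.4]
ee_rot: [2.347, -2.083, -0.016]
wrist_force: [1.2, 0.3, -0.1]
grip_width: 34.3
```

Emit:
{"method": "step_arm", "body": {"deltas": [[[0.03,0,0],0],[[0.07,0,0],0],[[0.1,0,0],0],[[0.1,0,0],0],[[0.1,0,0],0]]}}

```text
clock: 19.55
eef_pos: [489.9, 53.4, 261.7]
ee_rot: [2.345, -2.085, -0.017]
wrist_force: [-0.4, 0.0, -0.1]
grip_width: 33.9
```

Run:
```python
from tilt import *
c=np.array([484.9,79.4]);a=np.deg2rad(6.85)
o=bot.observe();print(o['clock'],o['eef_pos'],o['wrist_force'])
for n,f in(('scene',pts),('side',pts),('wrist',wpts)):
    d=snap(n,n+'14');S=f(d).reshape(-1,3);S=S[~np.isnan(S[:,0])];L=(S[:,:2]-c)@R(a)
    if n!='wrist':
        p,k,m=boxfit(S[L[:,1]<-81],[502,-60,a]);print(n,'in stand',((p[:2]-c)@R(a)).round(1),np.rad2deg(p[2]-a))
    P=S[(S[:,2]>57)&(S[:,2]<63)];Q=(P[:,:2]-c)@R(a)
    if n=='wrist':
        for y in range(-190,-100,20):
            q=Q[(abs(Q[:,1]-y)<8)&(abs(Q[:,0])<90),0]; print(y,np.percentile(q,[.5,99.5]).round(1) if len(q) else None)
        for x in (-60,-30,0,30,60):
            q=Q[(abs(Q[:,0]-x)<8)&(Q[:,1]<-150)&(Q[:,1]>-215),1]; print('back',x,np.percentile(q,[.5,99.5]).round(1) if len(q) else None)
tilt('side14')
```

```text
19.55 [489.90606984  53.40700348 261.72741497] [-0.44503029  0.00881051 -0.07144189]
scene in stand [   1.1 -142.6] 0.3519605795612602
side in stand [  -0.4 -138.2] 0.016179247772127127
-190 [-75.3  74.2]
-170 [-75.3  74.4]
-150 [-74.8  74.4]
-130 [-75.8  74.5]
-110 [-75.3  74.2]
back -60 [-202.1 -190.6]
back -30 [-188.4 -187. ]
back 0 [-188.6 -186.5]
back 30 [-188.4 -186.7]
back 60 [-202.3 -190.2]
side14 tilt -0.4199295 n 333 645 [29. 50.] [ 32. 120.]
```

View pics/scene14.png

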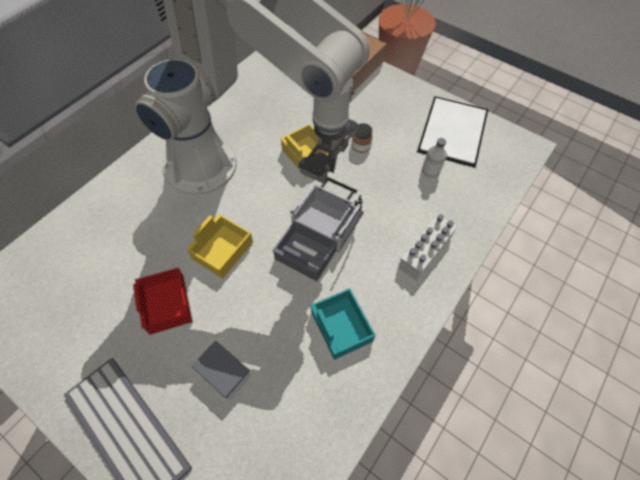

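View pics/wrist14.png

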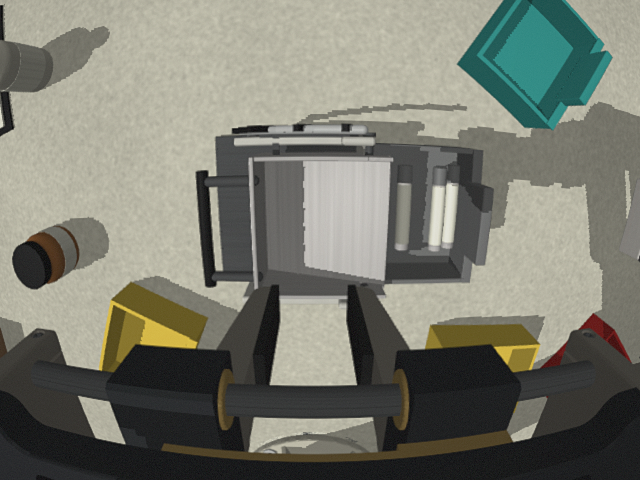

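The box is flush and centred, all three tubes are in it, the tray is empty and level, and the bystanders look untouched. Handing in.

```bash
python3 -c "
from workcell import bot
print(bot.sign_off())"
```

```text
the job is handed in; nothing more can be done
None
```

The job is done and handed in after about 19.6 s of the 62 s allowed; the system gave no verdict.

**Box:** I pinched the grey waste box by its tab, turned it about 6° to match the stand and pushed it in until contact at about 10 N. The last pictures showed:
- It was centred to within about 1 mm and square to within about 0.4°.
- The tab position measured right after docking puts the box's face at stand y ≈ -79.6 mm, against -80 mm nominal, so it is flush.
- The two fixed cameras put the box at y -142.6 and -138.2 mm. That is a disagreement of about 4 mm, roughly what their calibration allows. I relied on the contact force and the wrist camera instead.

**Tray:** I raised it by the handle and held it for about 2.4 s.
- Arm position and the handle bar's position in the side camera both gave about 45°. The plane of the tray's back wall read 46°, or about 47° with its offset at level added. All are well under 55°.
- The three tubes had rolled into the box by the time the tray was at about 43°.
- I lowered the tray in small steps until it rested on its stop, then let go. The bar and wall heights matched those at the start.
- The bar slipped about 6 mm in the fingers over the lift and lowering. It was never dropped.

**Final look:** three tubes in the box, tray empty and level, and the other objects looked unmoved (I did not measure them). The gripper was about 140 mm clear of the tray and touching nothing. Wrist force readings stayed around 11 N or below throughout.

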